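# Bin the spent pre-filter of the fume box

## Robot

A 6-joint arm with a two-finger parallel gripper is mounted at the origin on the work surface. World frame = base frame: x ahead of the robot, y to its left, z up, the work surface at z = 0. Lengths are in m, angles in rad, forces in N, time in s.
With the tool pointing down it reaches from about 0.25 to 0.85 m from the base axis. Payload 12.5 kg.
Tool frame: the origin (TCP) lies at the very end of the fingers, on their centre line; the grasp point (between the pads) lies 19 mm behind it; z points along the fingers, x is the direction in which the jaws open and shut, and the axes are right-handed (so a half turn about z gives the same grasp; the last joint's range is limited). The gripper opens to 93 mm and grips with 3 to 60 N. Pads are 15 mm wide; open, the fingers measure 128 mm over their backs; the gripper's body (75 mm by 188 mm) begins 65 mm behind the grasp point.
Start: joints at [1.146, 0.351, 1.652, -0, 1.139, -0.085], TCP at [0.183, 0.519, 0.184] pointing down, gripper open.
Joint ranges: [-2.75, 2.75], [-0.79, 2.1], [0.01, 2.65], [-1.57, 4.71], [0.07, 3.14], [-2.87, 2.87]. Speed limits (rad/s): [2.22, 2.22, 2.79, 3.14, 3.14, 3.14].

## Interface

Orientations are given as [roll, pitch, yaw] about the fixed x, y, z axes, in that order (R = Rz(yaw) Ry(pitch) Rx(roll)).
In Python, from cell import env, optics gives the robot as it stands. The module is installed in compiled form; this text tells all that it offers.
- The arm moves only by the tool apply_moves, never from a script. Its argument "deltas" is a list that holds one entry, the list of rows, each a list of 7 numbers: the closure, from -1 (fully open) to 1 (shut), then the shift along the tool's x, y, z in cm, then the turn, a rotation vector about the tool's x, y, z in degrees. A call has 1 to 5 rows; each row shifts and turns the commanded pose from where the row before left it, along the tool's axes as they then stand; what a row does not reach is not made up. A row lasts 1/12 s, in which the tool goes at most 41.7 mm and 7.16 degrees, less where a joint would pass 70% of its speed; a pose out of reach is approached as far as the arm can. A call is refused whole if a number of a shift passes 4.17 or a number of a turn 7.16, either way. A call with a gripper value outside its range is refused whole. The fingers move at their own pace and stop on an object; "squeeze" is the grip in N (left out, the last holds). Time passes only in rows, so rows that do not move let the fingers close. It gives the time, the measured TCP pose, the force and the opening at its end, in the units of the state.
- env.state(): the state, without advancing time (a new reading comes with each control period).
- optics.get_image(name): name is "side" or "top" or "wrist"; returns (picture, depth): 480x640x3 uint8, red, green, blue; 480x640 float32, m along the optical axis (not along the pixel's ray), 0 where there is no reading.
- optics.camera_model(name): a dict with "fx", "fy", "cx", "cy" (pixels), "eye" and "rotation" of the camera in the world. Camera axes: x right, y up, looking along -z (the intrinsics and any distortion apply to the point x, -y, -z); pixel columns grow to the right and rows downward; lengths in m; the calibration is good to about 2 mm. A picture is of the moment at which its call begins: read the wrist's pose just before it. camera_model takes no time and is no camera call; for the wrist camera it gives the pose at the moment of the call.
- env.close_job(): hands the job in, once; it reports no verdict.
The state is a dict: "time_s": time; "joint_pos": joint angles; "joint_vel": joint speeds; "joint_efforts": joint torques, N m; "tcp_pos": TCP position; "ee_rot": TCP orientation; "contact_force": force on the tool from outside, world axes, zero at the start; "moment": the same for the moment, N m; "grip_width": finger opening in m.
Only numpy, scipy, OpenCV 4.12 (cv2) and the standard library are available. Lean on these libraries where they do the work, as an engineer would, in place of code of your own. Each camera call takes 0.05 s, during which the arm holds its last target. There are 200 camera calls.

## Task

Draw the spent filter cassette out of the front of the fume box by its upturned handle and push it through the sprung flap of the waste bin, so that it lies wholly inside and the flap has shut again. Carry it level until it is inside the bin, so that no dust tips off it. The spray can stands in the way: move it without tipping it and leave it standing upright on the table, and leave everything else where it is.

Things in the scene. Friction and masses are not known exactly. Their poses are not given: they have to be found in the camera images.
- fume_box: Low grey bench-top downdraft fume box, fixed, 260 deep (x) x 300 wide (y) x 110 high, steel grid on top. Origin: centre of its underside, on the table. Its front face (x = -130) looks towards the robot (-x), within 0.2 rad of yaw. It stands left or right on the table, the bin on the other side.
- filter_slot (a point): Centre of the filter slot's mouth in the fume box's front face: (-130, 0, 76) in its frame. A level channel open to -x, 124 wide (y), 25 high (z from 64 to 89 in the fume box's frame), 131 deep. Same axes as the fume box.
- cassette: Spent filter cassette, loose in the slot: metal frame with dark mesh, 130 (x) x 120 (y) x 22 thick, about 0.16 kg. Origin: centre of the frame's underside; +x into the fume box. At the start its front edge is flush with the fume box's face or up to 12 outside. Play: 2 each side, 3 in height. It slides out along the fume box's -x and is free once its origin is 65 or more before the face.
- cassette_grip (a point): Grasp point on the cassette's handle, (-109, 0, 42) in its frame. From the frame's front edge a flat tongue (60 wide, 6 thick, 48 long, z from 8 to 14) ends in an upturned plate, the handle: 60 wide (y), 8 thick (x from -113 to -105), top at z = 55. Pinch it from above across its thickness (along x). Free gap between handle and fume box: 40 or more.
- bin: Grey-green sheet-metal waste bin, fixed, 260 deep (x) x 200 wide (y) x 217 high, closed on top. Origin: centre of its underside, on the table; front (x = -130) towards the robot (-x) within 0.2 rad of yaw. Front wall 134 high; above it the front slopes up and back to the flat top, which begins at x = -30, z = 210. Walls 4 thick, inner floor at z = 8, inside 252 long, 192 wide.
- bin_lip (a point): Middle of the round upper hem of the bin's front wall, the lower edge of the mouth: (-130, 0, 134) in the bin's frame. The mouth fills the slope above, 150 wide (y from -75 to 75), from this hem to the hinge 100 further back and 76 higher.
- bin_flap (a joint): Sprung flap that closes the mouth, a bare plate 146 wide, 124 long, hinged along its upper edge (x = -30, z = 210 in the bin's frame). 0 = shut, flush with the slope; grows to 2.4 rad at most as it is pushed inward: lower edge in and down, then up. The light spring (under 2 N at the lower edge) shuts it. A cassette pushed in level just over the lip turns it to about 2.1 rad and slides under it.
- spray_can: Spray can (bare metal and white, black cap), loose, standing upright in front of the filter slot, where the cassette must come out: 53 diameter, 153 high, its top 36 a cap of 45 diameter that can be gripped from above; about 0.3 kg. Origin: centre of its underside, z up its axis.
- horseshoe_a: Brownish steel horseshoe lying on the table before the bin, about 135 x 125, 9 thick. Origin: its centre, at its underside.
- horseshoe_b: Brownish steel horseshoe lying on the grid of the fume box, about 135 x 125, 9 thick. Origin: its centre, at its underside.
- plate: Flat rusty steel plate on the table, 130 (x) x 55 (y) x 8. Origin: centre of its underside.
- gel_jar: White closed jar with a grey lid standing on the table beside the cassette's way out, 82 diameter, 79 high. Origin: centre of its underside.
- magnet: Flat red arrow-shaped welding magnet on the table, about 95 x 80, 18 thick. Origin: about its centre, at its underside.
- chip_hammer: Steel chipping hammer lying far to the left, 240 long (x from -138 to 100), head at +x up to 120 wide, 26 high. Origin: on its axis, at its underside.
- wire_brush: Wooden wire brush lying far to the right, 280 long (x from -150 to 130), 30 wide, 33 high. Origin: about its middle, at its underside.
Mind the look-alikes: they are no part of the job. Of the things like the spray_can, leave any that is purple; of the rest the larger one is meant.

How it is judged:
By the outcome, as a careful person would: the job done as asked, in the order asked, and still so for the second after the job is handed in, with the robot touching nothing.
It also fails if it takes over 59 s, if anything falls off the work surface, if the arm or the gripper's body presses on something with over 40 N, if the wrist force passes 120 N, or if a joint passes its speed limit or range.

## Working session

There is one attempt and no reset: what is moved stays moved. The work goes in short steps, Python scripts to look and compute and a tool call to move; the robot and the scene stay as the last step left them, time stands still between calls to the robot, and variables do not carry over. Pictures are saved under pics/ and viewed, about 8 in all and at most 12, crops included, and the job is handed in when it is done.

Besides the shell and the picture viewer there is one more tool, called by a JSON object that holds its "method" and its "body". apply_moves: Moves the arm, as the interface text tells. Its arguments: {"type":"object","properties":{"deltas":{"type":"array","items":{"type":"array","items":{"type":"array","items":{"type":"number"}}}},"squeeze":{"type":"number"}},"required":["deltas"]}

```bash
mkdir -p pics; ls; cat > h.py <<'E'
import numpy as np, cv2
from cell import env, optics
def grab(n):
    m=optics.camera_model(n); p,d=optics.get_image(n); return m,p,d
def cloud(m,d):
    v,u=np.mgrid[:480,:640]
    c=np.stack([(u-m['cx'])/m['fx']*d,-(v-m['cy'])/m['fy']*d,-d],-1)
    w=c@np.array(m['rotation']).T+np.array(m['eye']); w[d==0]=np.nan; return w
def save(n,p): cv2.imwrite('pics/'+n,p[...,::-1])
E
python3 - <<'E'
from h import *
s=env.state(); print({k:np.round(v,3).tolist() for k,v in s.items()})
for n in ('top','side'):
    m,p,d=grab(n); print(n,m); save(n+'0.png',p); np.save(n+'0.npy',cloud(m,d))
E
```

```text
pics
{'time_s': 0.0, 'joint_pos': [1.146, 0.351, 1.652, 0.0, 1.139, -0.085], 'joint_vel': [0.0, 0.001, -0.003, 0.001, -0.0, -0.002], 'joint_efforts': [0.002, -49.735, -28.524, 0.07, 0.026, -0.0], 'tcp_pos': [0.183, 0.518, 0.184], 'ee_rot': [-3.141, 0.001, 1.231], 'contact_force': [-0.395, -0.176, -0.692], 'moment': [-0.009, -0.035, -0.026], 'grip_width': 0.093}
top {'fx': 495.29719338782695, 'fy': 495.29719338782695, 'cx': 315.7635845865535, 'cy': 235.21356267364897, 'eye': array([0.29924674, 0.01294235, 1.5328249 ]), 'rotation': array([ 0.16386755, -0.01010608, -1.57002596])}Traceback (most recent call last):
  File "<stdin>", line 4, in <module>
  File "h.py", line 8, in cloud
    w=c@np.array(m['rotation']).T+np.array(m['eye']); w[d==0]=np.nan; return w
      ~~~~~~~~~~~~~~~~~~~~~~~~~~~^~~~~~~~~~~~~~~~~~~
ValueError: operands could not be broadcast together with shapes (480,640) (3,)
```

```bash
sed -i "s/np.array(m\['rotation'\]).T/R.from_euler('xyz',m['rotation']).as_matrix().T/; 1a from scipy.spatial.transform import Rotation as R" h.py
python3 - <<'E'
from h import *
for n in ('top','side'):
    m,p,d=grab(n); print(n,m); save(n+'0.png',p); np.save(n+'0.npy',cloud(m,d))
w=np.load('top0.npy'); print(w[60:480:60,40:640:80].round(3).tolist())
E
```

```text
top {'fx': 495.29719338782695, 'fy': 495.29719338782695, 'cx': 315.7635845865535, 'cy': 235.21356267364897, 'eye': array([0.29924674, 0.01294235, 1.5328249 ]), 'rotation': array([ 0.16386755, -0.01010608, -1.57002596])}
side {'fx': 531.9865150346026, 'fy': 531.9865150346026, 'cx': 304.3173996538751, 'cy': 229.62239274651816, 'eye': array([ 0.06013934, -0.85385176,  1.35937456]), 'rotation': array([ 0.68246881, -0.00878054, -0.51440799])}
[[[1.545, 1.347, -0.743], [1.546, 0.954, -0.739], [1.555, 0.564, -0.752], [1.555, 0.168, -0.747], [1.555, -0.228, -0.743], [1.559, -0.626, -0.744], [1.565, -1.028, -0.751], [1.573, -1.436, -0.762]], [[1.237, 1.322, -0.749], [0.907, 0.61, 0.058], [0.934, 0.376, -0.005], [0.931, 0.114, 0.005], [0.934, -0.146, 0.001], [0.882, -0.373, 0.129], [0.872, -0.601, 0.157], [1.254, -1.403, -0.757]], [[0.939, 1.297, -0.753], [0.727, 0.617, 0.009], [0.731, 0.367, -0.002], [0.731, 0.112, -0.0], [0.702, -0.133, 0.106], [0.701, -0.37, 0.113], [0.734, -0.658, -0.001], [0.661, -0.758, 0.261]], [[0.536, 0.857, -0.002], [0.536, 0.608, 0.001], [0.537, 0.36, -0.004], [0.537, 0.11, 0.001], [0.527, -0.134, 0.072], [0.538, -0.392, 0.0], [0.539, -0.645, 0.0], [0.499, -0.743, 0.26]], [[0.35, 0.84, 0.0], [0.35, 0.595, 0.004], [0.351, 0.351, 0.005], [0.351, 0.107, -0.003], [0.346, -0.123, 0.152], [0.351, -0.385, 0.001], [0.352, -0.632, 0.0], [0.343, -0.732, 0.254]], [[0.172, 0.824, -0.001], [0.172, 0.584, 0.002], [0.171, 0.346, -0.005], [0.172, 0.105, -0.003], [0.172, -0.135, 0.005], [0.172, -0.377, 0.001], [nan, nan, nan], [0.172, -0.861, 0.005]], [[0.001, 0.806, 0.003], [0.128, 0.334, 0.654], [0.001, 0.337, 0.006], [0.002, 0.102, 0.014], [0.0, -0.133, 0.006], [-0.001, -0.37, 0.002], [-0.001, -0.608, 0.003], [-0.001, -0.846, 0.002]]]
```

View pics/top0.png

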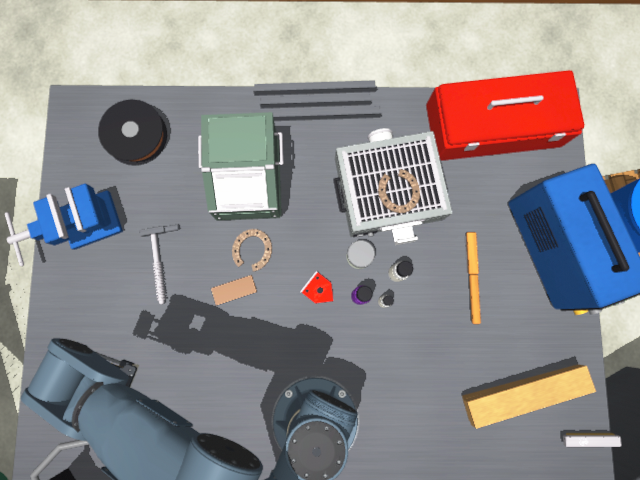

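View pics/side0.png

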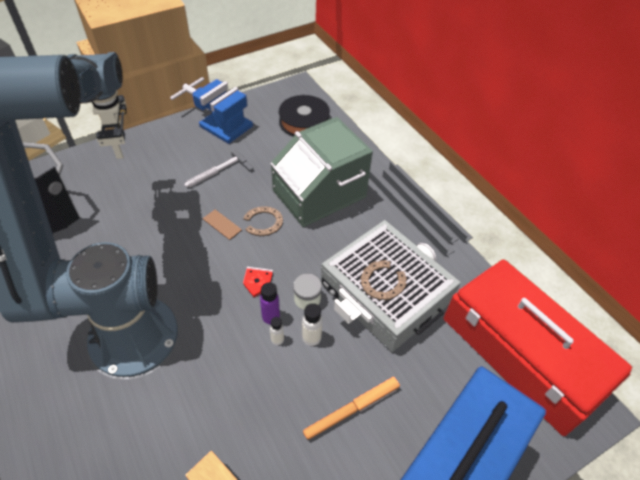

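```bash
python3 - <<'E'
from h import *
p=cv2.imread('pics/top0.png')[...,::-1]; w=np.load('top0.npy'); z=w[...,2]
def roi(u0,u1,v0,v1,zl,zh):
    a=w[v0:v1,u0:u1].reshape(-1,3); return a[(a[:,2]>zl)&(a[:,2]<zh)]
def rect(a):
    # drop outliers by neighbours
    r=cv2.minAreaRect((a[:,:2]*1000).astype(np.float32)); return np.round(r[0],1),np.round(r[1],1),round(r[2],2),len(a)
print('box',rect(roi(325,460,125,245,.10,.118)))
print('bintop',rect(roi(195,290,105,225,.2,.225)))
for nm,q in dict(can=(390,415,255,282,.13,.17),small=(378,396,288,308,.07,.2),purple=(350,375,280,305,.1,.2),jar=(345,378,237,270,.07,.09),handle=(385,420,222,245,.10,.15),handle2=(385,420,222,245,.05,.15)).items():
    a=roi(*q); print(nm,rect(a),np.median(a,0).round(4),a.max(0).round(3))
for n,b in(('a',(330,470,120,310)),('b',(190,330,100,310))):
    u0,u1,v0,v1=b; save('c%s.png'%n,cv2.resize(p[v0:v1,u0:u1],None,fx=4 if n=='b' else 4,fy=4 if n=='b' else 4,interpolation=3)[:800])
a=cv2.imread('pics/ca.png');b=cv2.imread('pics/cb.png')
h=[cv2.resize(x,(400,600*1*x.shape[0]//x.shape[0])) for x in (b,a)]
cv2.imwrite('pics/cc.png',np.hstack(h))
E
```

```text
box (array([ 682.4, -268.3]), array([324.8, 373.8]), 12.99, 8136)
bintop (array([773.4, 219.5]), array([183.9, 200.7]), 2.68, 4488)
can (array([ 433.6, -249.9]), array([43.2, 44. ]), 89.59, 218) [ 0.4327 -0.2481  0.1519] [ 0.456 -0.228  0.16 ]
small (array([ 347.3, -207.6]), array([31.6, 32.2]), 89.42, 122) [ 0.3457 -0.2054  0.1019] [ 0.363 -0.192  0.11 ]
purple (array([ 362.9, -133.8]), array([47. , 48.1]), 86.46, 268) [ 0.3625 -0.1316  0.152 ] [ 0.388 -0.111  0.161]
jar (array([ 485.7, -134.2]), array([79.6, 80.8]), 44.71, 596) [ 0.4842 -0.1344  0.0784] [ 0.527 -0.094  0.089]
handle (array([ 547.8, -247.2]), array([85.6, 61.5]), 26.45, 128) [ 0.5258 -0.2455  0.1139] [ 0.576 -0.203  0.125]
handle2 (array([ 545. , -258.2]), array([ 64.8, 107.4]), 3.03, 545) [ 0.5552 -0.2557  0.0826] [ 0.58  -0.203  0.125]
```

View pics/cc.png

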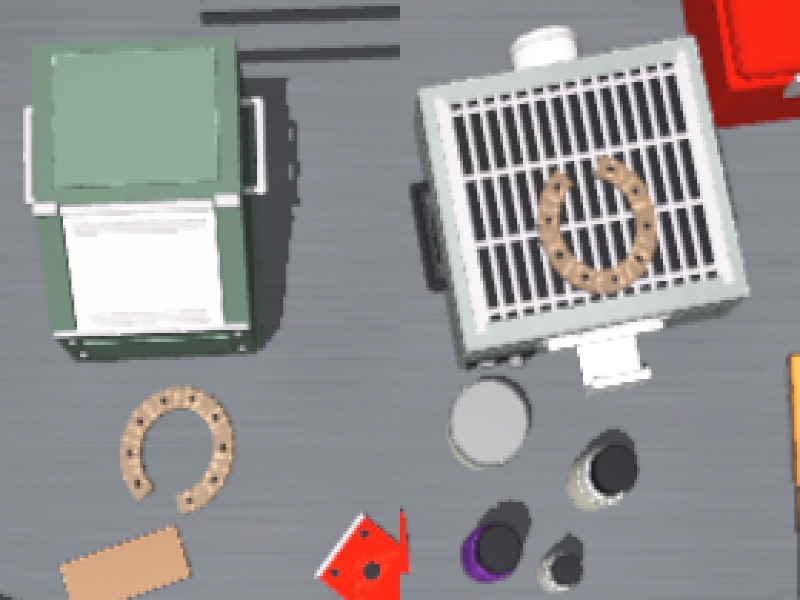

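```bash
cat >> h.py <<'E'
def plan(x,y,z,yaw,fx=None,n=None):
    """rows from the measured pose (or fx=(x,y,z,yaw)) to target; prints row values cm/deg, tool down"""
    if fx is None:
        s=env.state(); fx=list(s['tcp_pos'])+[s['ee_rot'][2]]
    dx,dy,dz=x-fx[0],y-fx[1],z-fx[2]; a=fx[3]; t=-np.degrees((yaw-a+np.pi)%(2*np.pi)-np.pi)
    L=np.linalg.norm([dx,dy,dz]); n=n or int(np.ceil(max(L/.04,abs(t)/7)))
    d=[]
    for i in range(n):
        b=a-np.radians(t)*i/n
        d.append([(np.cos(b)*dx+np.sin(b)*dy)/n*100,(np.sin(b)*dx-np.cos(b)*dy)/n*100,-dz/n*100,t/n])
    print(n,'rows'); print(np.round(d,2).tolist() if abs(t)>.3 else np.round(d[0],2).tolist())
def fitrect(w,b,zl,zh,k=15):
    u0,u1,v0,v1=b; a=w[v0:v1,u0:u1].reshape(-1,3); a=a[(a[:,2]>zl)&(a[:,2]<zh)]
    o=a[:,:2].min(0)-.05; g=np.zeros((600,600),np.uint8)
    ij=((a[:,:2]-o)*1000).astype(int); g[ij[:,0],ij[:,1]]=255
    g=cv2.morphologyEx(g,cv2.MORPH_CLOSE,np.ones((k,k))); g=cv2.morphologyEx(g,cv2.MORPH_OPEN,np.ones((75,75)))
    c,_=cv2.findContours(g,0,2); c=max(c,key=cv2.contourArea); r=cv2.minAreaRect(c)
    p=cv2.boxPoints(r)[:,::-1]/1000+o; return p.round(4),np.round(r[1],1),r[2]
E
python3 - <<'E'
from h import *
w=np.load('top0.npy')
print('box',fitrect(w,(325,460,120,250),.095,.125,25))
print('bin',fitrect(w,(195,290,105,225),.2,.225))
# handle top points and tilt
a=w[222:245,385:420].reshape(-1,3); h=a[(a[:,2]>.107)&(a[:,0]<.545)]; print(h[np.argsort(h[:,1])].round(3).tolist())
# start plan
plan(.4335,-.25,.2,.17)
E
```

```text
box (array([[ 0.5845, -0.3993],
       [ 0.5482, -0.0948],
       [ 0.8165, -0.0629],
       [ 0.8527, -0.3674]]), array([270.1, 306.6]), 83.21102905273438)
bin (array([[0.686 , 0.1169],
       [0.6824, 0.3178],
       [0.8612, 0.321 ],
       [0.8648, 0.1201]]), array([178.8, 201. ]), 88.97696685791016)
[[0.528, -0.291, 0.12], [0.525, -0.291, 0.121], [0.522, -0.291, 0.121], [0.529, -0.29, 0.114], [0.526, -0.289, 0.118], [0.523, -0.289, 0.119], [0.521, -0.288, 0.109], [0.529, -0.287, 0.115], [0.526, -0.286, 0.117], [0.523, -0.286, 0.117], [0.523, -0.283, 0.117], [0.526, -0.283, 0.118], [0.52, -0.283, 0.117], [0.525, -0.279, 0.123], [0.522, -0.279, 0.122], [0.519, -0.279, 0.125], [0.52, -0.278, 0.114], [0.523, -0.277, 0.119], [0.525, -0.277, 0.12], [0.526, -0.275, 0.117], [0.52, -0.274, 0.118], [0.522, -0.274, 0.12], [0.52, -0.271, 0.117], [0.525, -0.271, 0.12], [0.522, -0.271, 0.122], [0.518, -0.269, 0.114], [0.523, -0.268, 0.119], [0.519, -0.267, 0.123], [0.523, -0.266, 0.117], [0.517, -0.265, 0.119], [0.519, -0.265, 0.121], [0.523, -0.263, 0.116], [0.52, -0.262, 0.119], [0.517, -0.
[... 611 characters left out ...]
.237, 0.114], [0.511, -0.237, 0.115], [0.516, -0.236, 0.122], [0.515, -0.235, 0.108], [0.518, -0.235, 0.109]]
21 rows
[[-3.05, 2.34, -0.08, 2.89], [-2.93, 2.49, -0.08, 2.89], [-2.8, 2.64, -0.08, 2.89], [-2.66, 2.78, -0.08, 2.89], [-2.52, 2.91, -0.08, 2.89], [-2.37, 3.03, -0.08, 2.89], [-2.21, 3.15, -0.08, 2.89], [-2.05, 3.26, -0.08, 2.89], [-1.88, 3.35, -0.08, 2.89], [-1.71, 3.45, -0.08, 2.89], [-1.54, 3.53, -0.08, 2.89], [-1.36, 3.6, -0.08, 2.89], [-1.17, 3.66, -0.08, 2.89], [-0.99, 3.72, -0.08, 2.89], [-0.8, 3.76, -0.08, 2.89], [-0.61, 3.8, -0.08, 2.89], [-0.41, 3.83, -0.08, 2.89], [-0.22, 3.84, -0.08, 2.89], [-0.03, 3.85, -0.08, 2.89], [0.17, 3.84, -0.08, 2.89], [0.36, 3.83, -0.08, 2.89]]
```

{"method": "apply_moves", "body": {"deltas": [[[-1,-3.05,2.35,-0.1,2.9,0,0],[-1,-2.9,2.5,-0.1,0,0,2.9],[-1,-2.8,2.65,-0.1,0,0,2.9],[-1,-2.65,2.8,-0.1,0,0,2.9],[-1,-2.5,2.9,-0.1,0,0,2.9]]]}}

```text
time_s: 0.57
tcp_pos: [0.251, 0.3369, 0.184]
ee_rot: [-3.092, 0.011, 1.027]
contact_force: [1.1, 0.6, 0.1]
grip_width: 0.0929
```

{"method": "apply_moves", "body": {"deltas": [[[-1,-2.4,3.0,-0.1,-2.84,0.58,0],[-1,-2.3,3.1,-0.1,0,0,5],[-1,-2.0,3.25,-0.1,0,0,5],[-1,-1.8,3.35,-0.1,0,0,5],[-1,-1.5,3.5,-0.1,0,0,5]]]}}

```text
time_s: 0.98
tcp_pos: [0.3203, 0.1587, 0.188]
ee_rot: [3.141, -0.0, 0.676]
contact_force: [0.7, 1.3, 0.2]
grip_width: 0.0929
```

```bash
python3 - <<'E'
from h import *
s=env.state(); print(s['tcp_pos'],s['ee_rot']); plan(.4,-.25,.25,.16)
E
```

```text
[0.3203345  0.15871107 0.1880363 ] [ 3.14147720e+00 -2.17860820e-04  6.75647689e-01]
11 rows
[[-1.76, 3.35, -0.56, 2.69], [-1.6, 3.43, -0.56, 2.69], [-1.44, 3.5, -0.56, 2.69], [-1.27, 3.57, -0.56, 2.69], [-1.1, 3.62, -0.56, 2.69], [-0.93, 3.67, -0.56, 2.69], [-0.76, 3.71, -0.56, 2.69], [-0.58, 3.74, -0.56, 2.69], [-0.41, 3.76, -0.56, 2.69], [-0.23, 3.78, -0.56, 2.69], [-0.05, 3.79, -0.56, 2.69]]
```

{"method": "apply_moves", "body": {"deltas": [[[-1,-1.7,3.3,-0.6,0,0,2.7],[-1,-1.6,3.4,-0.6,0,0,2.7],[-1,-1.4,3.5,-0.6,0,0,2.7],[-1,-1.2,3.6,-0.6,0,0,2.7],[-1,-1.1,3.6,-0.6,0,0,2.7]]]}}

```text
time_s: 1.4
tcp_pos: [0.358, -0.0257, 0.2184]
ee_rot: [3.141, -0.0, 0.441]
contact_force: [1.3, 0.4, 0.1]
grip_width: 0.0929
```

{"method": "apply_moves", "body": {"deltas": [[[-1,-0.9,3.7,-0.6,0,0,2.7],[-1,-0.8,3.7,-0.6,0,0,2.7],[-1,-0.6,3.7,-0.6,0,0,2.7],[-1,-0.4,3.0,-0.6,0,0,2.7],[-1,0,0,0,0,0,0]]]}}

```text
time_s: 1.82
tcp_pos: [0.3858, -0.1692, 0.2427]
ee_rot: [3.14, -0.001, 0.249]
contact_force: [0.3, -0.3, -0.1]
grip_width: 0.0929
```

```bash
python3 - <<'E'
from h import *
s=env.state(); print(s['tcp_pos'],s['ee_rot'],s['joint_vel'].round(3)); plan(.4335,-.25,.2,.16)
m,p,d=grab('wrist'); print(m); w=cloud(m,d); np.save('wr1.npy',w); save('wr1.png',p)
print(w[40:480:100,40:640:100].round(3).tolist())
E
```

```text
[ 0.38576573 -0.16915774  0.24269092] [ 3.13965346e+00 -7.68698340e-04  2.49184618e-01] [ 0.081 -0.032  0.077  0.017 -0.011  0.024]
3 rows
[[0.88, 3.0, 1.42, 1.7], [0.97, 2.98, 1.42, 1.7], [1.05, 2.95, 1.42, 1.7]]
{'fx': 390.5581673033367, 'fy': 390.5581673033367, 'cx': 320.919895651833, 'cy': 239.90293902599183, 'eye': array([ 0.36601096, -0.0893746 ,  0.44289395]), 'rotation': array([-0.29628201, -0.00187599,  0.2489653 ])}
[[[0.079, -0.084, 0.015], [0.167, -0.058, -0.001], [0.267, -0.033, 0.0], [0.366, -0.011, 0.017], [0.465, 0.017, 0.001], [0.565, 0.043, -0.0]], [[0.072, -0.185, -0.001], [0.179, -0.158, -0.0], [0.286, -0.131, -0.0], [0.392, -0.104, 0.001], [0.498, -0.077, 0.001], [0.606, -0.049, -0.0]], [[0.077, -0.303, -0.001], [0.192, -0.273, 0.0], [0.307, -0.244, -0.0], [0.422, -0.215, 0.0], [0.508, -0.169, 0.076], [0.582, -0.14, 0.109]], [[0.318, -0.148, 0.368], [0.324, -0.174, 0.325], [0.332, -0.377, -0.001], [0.426, -0.257, 0.152], [0.431, -0.157, 0.309], [0.425, -0.122, 0.367]], [[0.33, -0.156, 0.385], [0.339, -0.181, 0.358], [0.362, -0.534, -0.001], [0.489, -0.468, 0.033], [0.635, -0.464, 0.0], [0.429, -0.142, 0.374]]]
```

View pics/wr1.png

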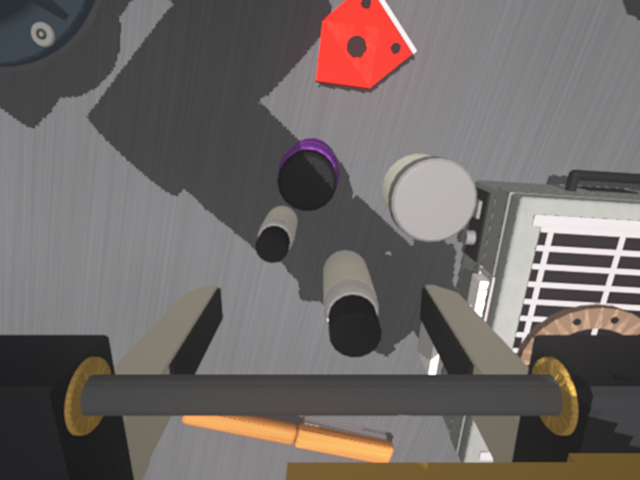

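```bash
python3 - <<'E'
from h import *
w=np.load('wr1.npy')
def mid(b,zl,zh):
    u0,u1,v0,v1=b; a=w[v0:v1,u0:u1].reshape(-1,3); a=a[(a[:,2]>zl)&(a[:,2]<zh)]
    r=cv2.minAreaRect((a[:,:2]*1000).astype(np.float32)); print(np.median(a,0).round(4),(np.nanpercentile(a,[2,98],0)).round(4).tolist(),np.round(r[0],1),np.round(r[1],1))
mid((320,390,280,365),.147,.16); mid((385,480,150,245),.074,.085)
# brush extents
a=w[405:470,180:400].reshape(-1,3); a=a[(a[:,2]>.015)&(a[:,2]<.05)]; print(a.min(0),a.max(0))
# box front edge: points of top rim
a=w[170:460,430:640].reshape(-1,3); a=a[(a[:,2]>.104)&(a[:,2]<.114)]
for y in np.arange(-.26,-.08,.02):
    b=a[abs(a[:,1]-y)<.01]; 
    if len(b)>3: print(round(y,2),np.percentile(b[:,0],1).round(4))
plan(.4335,-.25,.118,.16,fx=(.395,-.205,.244,.22))
E
```

```text
[ 0.4355 -0.2469  0.1527] [[0.4161, -0.2677, 0.1485], [0.4556, -0.2284, 0.1542]] [ 436.  -248.5] [44.1 43.3]
[ 0.4869 -0.1319  0.0788] [[0.4512, -0.1692, 0.076], [0.5236, -0.0968, 0.0804]] [ 488.2 -133.4] [80.8 80.9]
[ 0.28323583 -0.49484299  0.01503629] [ 0.5612633  -0.46390771  0.03600503]
-0.26 0.5182
-0.24 0.5721
-0.22 0.5686
-0.2 0.5654
-0.18 0.5617
-0.16 0.5582
-0.14 0.5543
-0.12 0.5506
-0.1 0.5518
4 rows
[[0.69, 1.31, 3.15, 0.86], [0.71, 1.3, 3.15, 0.86], [0.73, 1.29, 3.15, 0.86], [0.75, 1.28, 3.15, 0.86]]
```

```bash
python3 - <<'E'
from h import *
s=env.state(); print(s['tcp_pos'],s['ee_rot'],s['joint_vel'].round(3)); plan(.435,-.249,.185,.178)
E
```

```text
[ 0.3850514  -0.16679772  0.24196111] [3.14137934e+00 1.52235186e-05 2.51686501e-01] [ 0.06  -0.024  0.052  0.01  -0.001  0.007]
3 rows
[[0.93, 3.07, 1.9, 1.41], [1.01, 3.04, 1.9, 1.41], [1.08, 3.02, 1.9, 1.41]]
```

{"method": "apply_moves", "body": {"deltas": [[[-1,0.95,3.1,1.9,0,0,1.4],[-1,1.0,3.0,1.9,0,0,1.4],[-1,1.1,3.0,1.9,0,0,1.4],[-1,0,0,0,0,0,0],[-1,0,0,0,0,0,0]]]}}

```text
time_s: 2.28
tcp_pos: [0.435, -0.2456, 0.1833]
ee_rot: [-3.139, 0.003, 0.183]
contact_force: [-0.3, 0.1, 0.5]
grip_width: 0.0929
```

```bash
python3 - <<'E'
from h import *
s=env.state(); print(s['tcp_pos'],s['ee_rot'],s['joint_vel'].round(3)); plan(.435,-.249,.12,.178)
E
```

```text
[ 0.43500454 -0.24563236  0.18330553] [-3.13883953e+00  2.52585037e-03  1.82510301e-01] [ 0.017 -0.062  0.012  0.     0.015 -0.001]
2 rows
[-0.03, 0.17, 3.17, 0.13]
```

{"method": "apply_moves", "body": {"deltas": [[[-1,0,0.2,2.1,0,0,0.1],[-1,0,0.1,2.1,0,0,0.1],[-1,0,0,2.1,0,0,0],[-1,0,0,0,0,0,0],[-1,0,0,0,0,0,0]]], "squeeze": 15}}

```text
time_s: 2.7
tcp_pos: [0.4357, -0.2482, 0.1226]
ee_rot: [-3.141, 0.001, 0.18]
contact_force: [0.2, 0.1, -0.4]
grip_width: 0.0932
```

{"method": "apply_moves", "body": {"deltas": [[[1,0,0,0,0,0,0],[1,0,0,0,0,0,0],[1,0,0,0,0,0,0],[1,0,0,0,0,0,0],[1,0,0,0,0,0,0]]], "squeeze": 15}}

```text
time_s: 3.12
tcp_pos: [0.4362, -0.2496, 0.1225]
ee_rot: [3.141, -0.001, 0.179]
contact_force: [0.1, 0.7, -0.8]
grip_width: 0.064
```

{"method": "apply_moves", "body": {"deltas": [[[1,0,0,0,0,0,0],[1,0,0,0,0,0,0],[1,0,0,0,0,0,0]]]}}

```text
time_s: 3.37
tcp_pos: [0.436, -0.2495, 0.1219]
ee_rot: [-3.142, 0.0, 0.178]
contact_force: [-0.2, 0.5, 0.1]
grip_width: 0.0441
```

{"method": "apply_moves", "body": {"deltas": [[[1,0,0,0,0,0,0],[1,0,0,0,0,0,0],[1,0,0,-0.7,0,0,0],[1,0,0,-1.0,0,0,0],[1,0,0,-0.8,0,0,0]]]}}

```text
time_s: 3.78
tcp_pos: [0.4362, -0.2496, 0.1482]
ee_rot: [3.141, -0.0, 0.179]
contact_force: [0.1, -0.1, 0.8]
grip_width: 0.0106
```

{"method": "apply_moves", "body": {"deltas": [[[1,-1.0,0.8,0,0,0,0],[1,-1.8,1.6,0,0,0,0],[1,-2.0,1.8,0,0,0,0],[1,-2.0,1.8,0,0,0,0],[1,-2.0,1.8,0,0,0,0]]]}}

```text
time_s: 4.2
tcp_pos: [0.3627, -0.3429, 0.1481]
ee_rot: [3.14, -0.001, 0.179]
contact_force: [0.3, -0.4, 0.3]
grip_width: 0.0005
```

{"method": "apply_moves", "body": {"deltas": [[[1,-2.0,1.6,0,0,0,0],[1,-1.3,1.0,0,0,0,0],[1,-0.6,0.6,0,0,0,0],[1,0,0,0,0,0,0],[1,0,0,0,0,0,0]]]}}

```text
time_s: 4.62
tcp_pos: [0.3309, -0.3802, 0.1474]
ee_rot: [3.141, -0.0, 0.178]
contact_force: [0.6, 1.4, 0.4]
grip_width: 0.0008
```

```bash
python3 - <<'E'
from h import *
m,p,d=grab('top'); save('t2.png',cv2.resize(p[180:330,280:500],None,fx=3,fy=3,interpolation=3)); w=cloud(m,d); np.save('t2.npy',w)
a=w[245:290,385:425].reshape(-1,3); a=a[(a[:,2]>.14)&(a[:,2]<.165)]; print(len(a)); print(np.median(a,0),a.min(0),a.max(0))
E
```

```text
206
[ 0.43385159 -0.24922606  0.1523345 ] [ 0.41268412 -0.27102854  0.14194043] [ 0.45517936 -0.22822993  0.1618542 ]
```

View pics/t2.png

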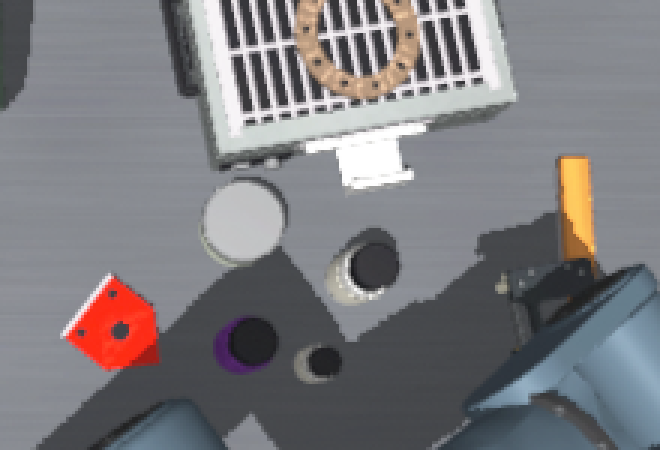

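```bash
python3 - <<'E'
from h import *
w=np.load('wr1.npy')
for v in (285,290,295,300,310,320,340): print(v,w[v,[195,205,212,218,424,428,432,440]].round(3).tolist())
s=env.state(); print(s['tcp_pos'],s['grip_width'])
# top view of the robot tool now
w=np.load('t2.npy'); 
m,p,d=grab('wrist'); W=cloud(m,d); save('wr2.png',p); np.save('wr2.npy',W)
E
```

```text
285 [[0.265, -0.314, 0.001], [0.276, -0.312, -0.001], [0.336, -0.172, 0.277], [0.292, -0.308, -0.001], [0.537, -0.245, 0.001], [0.431, -0.147, 0.278], [0.434, -0.147, 0.277], [0.556, -0.24, 0.0]]
290 [[0.33, -0.173, 0.283], [0.334, -0.172, 0.283], [0.337, -0.171, 0.283], [0.339, -0.172, 0.279], [0.43, -0.149, 0.281], [0.43, -0.147, 0.284], [0.432, -0.147, 0.284], [0.435, -0.146, 0.283]]
295 [[0.331, -0.173, 0.288], [0.335, -0.172, 0.288], [0.338, -0.173, 0.285], [0.34, -0.174, 0.28], [0.43, -0.151, 0.282], [0.43, -0.149, 0.286], [0.43, -0.147, 0.289], [0.434, -0.147, 0.288]]
300 [[0.333, -0.172, 0.293], [0.337, -0.171, 0.294], [0.339, -0.172, 0.289], [0.34, -0.176, 0.282], [0.43, -0.153, 0.283], [0.429, -0.15, 0.289], [0.43, -0.149, 0.291], [0.433, -0.147, 0.293]]
310 [[0.335, -0.171, 0.302], [0.339, -0.172, 0.3], [0.34, -0.176, 0.291], [0.341, -0.18, 0.283], [0.431, -0.156, 0.286], [0.431, -0.155, 0.289], [0.43, -0.151, 0.296], [0.43, -0.148, 0.301]]
320 [[0.338, -0.172, 0.309], [0.34, -0.175, 0.302], [0.341, -0.18, 0.293], [0.342, -0.185, 0.283], [0.432, -0.161, 0.285], [0.432, -0.158, 0.291], [0.431, -0.155, 0.297], [0.43, -0.15, 0.306]]
340 [[0.34, -0.176, 0.315], [0.342, -0.183, 0.303], [0.298, -0.385, -0.0], [0.305, -0.383, 0.0], [0.521, -0.27, 0.093], [0.52, -0.263, 0.104], [0.433, -0.163, 0.299], [0.431, -0.157, 0.309]]
[ 0.3311066  -0.37976314  0.14723931] 0.000628981775265468
```

View pics/wr2.png

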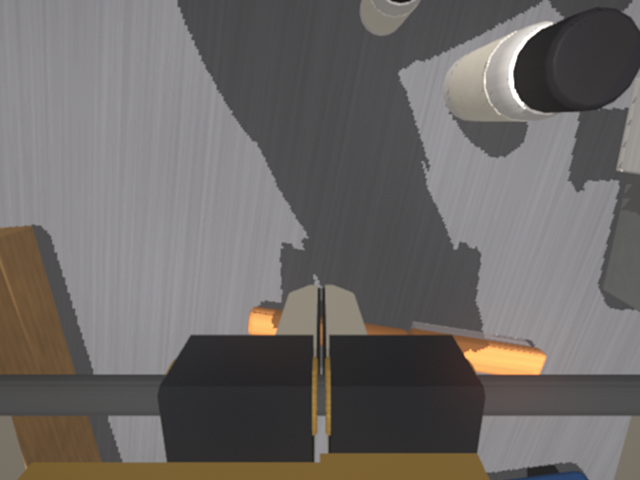

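```bash
python3 - <<'E'
from h import *
for f,u,b in(('wr2.npy',(285,365),(275,340)),):
    W=np.load(f)[b[0]:b[1],u[0]:u[1]].reshape(-1,3); W=W[(W[:,2]>.1)]
    print(np.percentile(W,[0,1,3,10,50,100],axis=0).round(4).tolist())
W=np.load('wr2.npy'); a=W[10:110,515:640].reshape(-1,3);a=a[(a[:,2]>.147)&(a[:,2]<.16)]; print(np.median(a,0))
s=env.state(); plan(.435,-.249,.15,.178)
E
```

```text
[[0.3154, -0.3733, 0.1807], [0.3163, -0.3722, 0.1827], [0.3172, -0.372, 0.1854], [0.3192, -0.3715, 0.1909], [0.3306, -0.3694, 0.2111], [0.3458, -0.3413, 0.2742]]
[ 0.4341853  -0.25017516  0.15279938]
5 rows
[2.51, -2.2, -0.06, 0.02]
```

{"method": "apply_moves", "body": {"deltas": [[[-1,2.5,-2.2,0,0,0,0],[-1,2.5,-2.2,0,0,0,0],[-1,2.5,-2.2,0,0,0,0],[-1,2.5,-2.2,0,0,0,0],[-1,2.5,-2.2,0,0,0,0]]]}}

```text
time_s: 5.13
tcp_pos: [0.4352, -0.2475, 0.1471]
ee_rot: [3.141, -0.0, 0.18]
contact_force: [-0.1, -0.7, 0.7]
grip_width: 0.0292
```

{"method": "apply_moves", "body": {"deltas": [[[-1,0,0,0,0,0,0],[-1,0,0,0,0,0,0],[-1,0,0,0,0,0,0],[-1,0,0,0,0,0,0],[-1,0,0,0,0,0,0]]]}}

```text
time_s: 5.55
tcp_pos: [0.4336, -0.2504, 0.1469]
ee_rot: [3.142, 0.0, 0.177]
contact_force: [-0.0, -0.3, -1.0]
grip_width: 0.0622
```

{"method": "apply_moves", "body": {"deltas": [[[-1,0,0,0,0,0,0],[-1,0,0,0,0,0,0],[-1,0,0,0,0,0,0],[-1,0,0,0,0,0,0],[-1,0,0,0,0,0,0]]]}}

```text
time_s: 5.97
tcp_pos: [0.4339, -0.2499, 0.1469]
ee_rot: [-3.142, 0.0, 0.178]
contact_force: [-0.1, 0.7, -0.2]
grip_width: 0.0918
```

{"method": "apply_moves", "body": {"deltas": [[[-1,0,0,1.5,0,0,0],[-1,0,0,1.5,0,0,0],[-1,0,0,1.5,0,0,0],[-1,0,0,1.4,0,0,0],[-1,0,0,0,0,0,0]]]}}

```text
time_s: 6.38
tcp_pos: [0.4328, -0.249, 0.0858]
ee_rot: [-3.139, 0.003, 0.179]
contact_force: [-0.1, 0.9, -0.3]
grip_width: 0.0932
```

{"method": "apply_moves", "body": {"deltas": [[[1,0,0,0,0,0,0],[1,0,0,0,0,0,0],[1,0,0,0,0,0,0],[1,0,0,0,0,0,0],[1,0,0,0,0,0,0]]], "squeeze": 20}}

```text
time_s: 6.8
tcp_pos: [0.4343, -0.25, 0.0885]
ee_rot: [3.141, -0.001, 0.179]
contact_force: [-0.5, -0.5, -0.5]
grip_width: 0.064
```

{"method": "apply_moves", "body": {"deltas": [[[1,0,0,0,0,0,0],[1,0,0,0,0,0,0],[1,0,0,0,0,0,0],[1,0,0,0,0,0,0],[1,0,0,0,0,0,0]]]}}

```text
time_s: 7.22
tcp_pos: [0.4342, -0.2499, 0.088]
ee_rot: [3.141, -0.0, 0.179]
contact_force: [1.2, 0.9, 0.1]
grip_width: 0.0446
```

{"method": "apply_moves", "body": {"deltas": [[[1,0,0,0,0,0,0],[1,0,0,0,0,0,0],[1,0,0,0,0,0,0]]]}}

```text
time_s: 7.47
tcp_pos: [0.4342, -0.2499, 0.0881]
ee_rot: [3.141, -0.0, 0.179]
contact_force: [2.1, 0.1, 2.1]
grip_width: 0.0452
```

Gripped at 45 mm, held. Lift and carry to about (0.33, -0.38).

{"method": "apply_moves", "body": {"deltas": [[[1,0,0,-0.5,0,0,0],[1,0,0,-0.8,0,0,0],[1,0,0,-0.8,0,0,0],[1,0,0,-0.4,0,0,0],[1,0,0,0,0,0,0]]]}}

```text
time_s: 7.88
tcp_pos: [0.4345, -0.2501, 0.1142]
ee_rot: [3.14, -0.001, 0.179]
contact_force: [0.3, 0.2, -3.1]
grip_width: 0.0445
```

{"method": "apply_moves", "body": {"deltas": [[[1,-0.8,0.7,0,0,0,0],[1,-1.5,1.3,0,0,0,0],[1,-2.0,1.7,0,0,0,0],[1,-2.0,1.7,0,0,0,0],[1,-2.0,1.7,0,0,0,0]]]}}

```text
time_s: 8.3
tcp_pos: [0.3635, -0.3354, 0.1126]
ee_rot: [-3.141, 0.001, 0.179]
contact_force: [1.0, -0.4, -2.9]
grip_width: 0.0444
```

{"method": "apply_moves", "body": {"deltas": [[[1,-1.8,1.6,0,0,0,0],[1,-1.3,1.1,0,0,0,0],[1,-0.8,0.7,0,0,0,0],[1,-0.4,0.4,0,0,0,0],[1,0,0,0,0,0,0]]]}}

```text
time_s: 8.72
tcp_pos: [0.3288, -0.38, 0.1128]
ee_rot: [-3.141, 0.0, 0.178]
contact_force: [-0.2, 1.4, -2.8]
grip_width: 0.0448
```

{"method": "apply_moves", "body": {"deltas": [[[1,0,0,0,0,0,0],[1,0,0,0.8,0,0,0],[1,0,0,0.8,0,0,0],[1,0,0,0.4,0,0,0],[1,0,0,0.2,0,0,0]]]}}

```text
time_s: 9.13
tcp_pos: [0.3293, -0.3786, 0.0898]
ee_rot: [-3.14, 0.001, 0.179]
contact_force: [0.2, 0.0, -4.1]
grip_width: 0.045
```

{"method": "apply_moves", "body": {"deltas": [[[1,0,0,0.1,0,0,0],[1,0,0,0.1,0,0,0],[1,0,0,0,0,0,0]]]}}

```text
time_s: 9.38
tcp_pos: [0.3294, -0.3794, 0.0889]
ee_rot: [3.141, 0.0, 0.179]
contact_force: [-0.1, 0.6, -3.7]
grip_width: 0.0448
```

{"method": "apply_moves", "body": {"deltas": [[[1,0,0,0.1,0,0,0],[1,0,0,0,0,0,0]]]}}

```text
time_s: 9.55
tcp_pos: [0.3295, -0.3796, 0.0881]
ee_rot: [3.141, -0.0, 0.179]
contact_force: [0.3, -0.6, -4.6]
grip_width: 0.0446
```

{"method": "apply_moves", "body": {"deltas": [[[1,0,0,0.1,0,0,0],[1,0,0,0,0,0,0]]]}}

```text
time_s: 9.72
tcp_pos: [0.33, -0.3802, 0.0879]
ee_rot: [3.14, -0.001, 0.178]
contact_force: [1.1, 1.0, 6.2]
grip_width: 0.0441
```

Contact. Open fully, rise.

{"method": "apply_moves", "body": {"deltas": [[[-1,0,0,0,0,0,0],[-1,0,0,0,0,0,0],[-1,0,0,0,0,0,0],[-1,0,0,0,0,0,0],[-1,0,0,0,0,0,0]]]}}

```text
time_s: 10.13
tcp_pos: [0.3294, -0.3795, 0.0869]
ee_rot: [3.142, 0.0, 0.179]
contact_force: [0.0, 0.1, 0.2]
grip_width: 0.0733
```

{"method": "apply_moves", "body": {"deltas": [[[-1,0,0,-1,0,0,0],[-1,0,0,-2,0,0,0],[-1,0,0,-2,0,0,0],[-1,0,0,-2,0,0,0],[-1,0,0,-2,0,0,0]]]}}

```text
time_s: 10.55
tcp_pos: [0.3294, -0.3794, 0.1787]
ee_rot: [3.141, -0.0, 0.179]
contact_force: [-0.5, 0.1, -0.2]
grip_width: 0.0927
```

```bash
python3 - <<'E'
from h import *
plan(.500,-.268,.17,.178)
E
```

```text
6 rows
[3.13, -1.32, 0.14, 0.01]
```

{"method": "apply_moves", "body": {"deltas": [[[-1,3.3,-1.2,0,0,0,0],[-1,3.4,-1.3,0,0,0,0],[-1,3.4,-1.3,0,0,0,0],[-1,3.4,-1.3,0,0,0,0],[-1,3.4,-1.3,0,0,0,0]]]}}

```text
time_s: 10.97
tcp_pos: [0.4857, -0.2854, 0.1779]
ee_rot: [3.141, -0.0, 0.178]
contact_force: [0.0, -0.9, 0.7]
grip_width: 0.0926
```

{"method": "apply_moves", "body": {"deltas": [[[-1,3.0,-1.3,0,0,0,0],[-1,0,0,0,0,0,0],[-1,0,0,0,0,0,0]]]}}

```text
time_s: 11.22
tcp_pos: [0.5123, -0.2674, 0.1773]
ee_rot: [3.141, 0.0, 0.181]
contact_force: [-0.8, -0.4, -0.4]
grip_width: 0.093
```

```bash
python3 - <<'E'
from h import *
s=env.state(); print(s['tcp_pos'],s['ee_rot'])
m,p,d=grab('wrist'); W=cloud(m,d); save('wr3.png',p); np.save('wr3.npy',W)
a=W.reshape(-1,3); t=np.array([.520,-.263])
a=a[(np.abs(a[:,:2]-t)<.06).all(1)]
h=a[(a[:,2]>.114)&(a[:,2]<.126)]
r=cv2.minAreaRect((h[:,:2]*1000).astype(np.float32)); print(len(h),r,np.median(h,0),cv2.boxPoints(r).round(1).tolist())
a=W.reshape(-1,3)
a=a[(a[:,2]>.104)&(a[:,2]<.114)]
for y in np.arange(-.36,-.08,.02):
    b=a[abs(a[:,1]-y)<.01]; 
    if len(b)>3: print(round(y,2),np.percentile(b[:,0],1).round(4))
m,p,d=grab('top');w=cloud(m,d)
a=w[240:330,400:470].reshape(-1,3); a=a[(a[:,2]>.145)&(a[:,2]<.165)]; print('can',np.median(a,0),len(a))
E
```

```text
[ 0.51231482 -0.26739701  0.17728428] [3.14144466e+00 1.19869527e-04 1.81063980e-01]
950 ((523.7635498046875, -264.22650146484375), (7.85872745513916, 60.02427673339844), 10.777257919311523) [ 0.52321721 -0.26202967  0.11857838] [[514.2999877929688, -235.5], [525.5, -294.3999938964844], [533.2000122070312, -293.0], [522.0, -234.0]]
-0.36 0.3138
-0.34 0.5917
-0.32 0.5879
-0.3 0.5845
-0.28 0.5811
-0.26 0.5777
-0.24 0.5731
-0.22 0.3456
-0.2 0.3419
-0.18 0.5628
-0.16 0.3648
-0.14 0.3885
-0.12 0.5515
-0.1 0.5552
can [ 0.32977149 -0.37883611  0.15236009] 210
```

View pics/wr3.png

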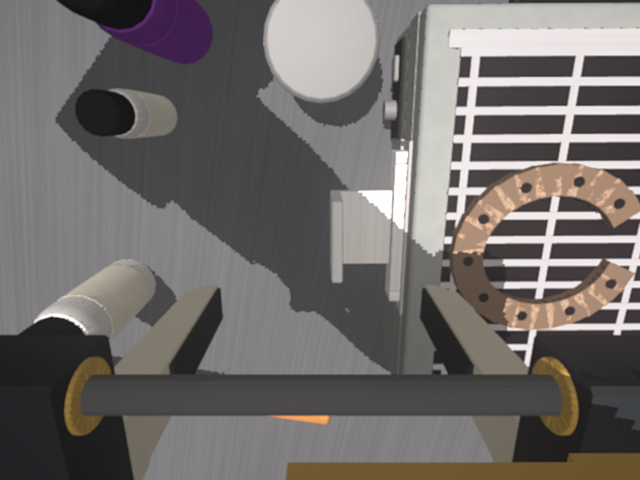

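{"method": "apply_moves", "body": {"deltas": [[[0.35,0,0,0,0,0,-0.5],[0.35,0,0,0,0,0,0],[0.35,0,0,0,0,0,0],[0.35,0,0,0,0,0,0],[0.35,0,0,0,0,0,0]]]}}

```text
time_s: 11.73
tcp_pos: [0.5113, -0.2686, 0.177]
ee_rot: [3.142, 0.0, 0.187]
contact_force: [-0.2, -0.1, 0.2]
grip_width: 0.0641
```

{"method": "apply_moves", "body": {"deltas": [[[0.35,0,0,0,0,0,0],[0.35,0,0,0,0,0,0],[0.35,0,0,0,0,0,0],[0.35,0,0,0,0,0,0],[0.35,0,0,0,0,0,0]]]}}

```text
time_s: 12.15
tcp_pos: [0.5116, -0.2683, 0.1769]
ee_rot: [3.142, 0.0, 0.187]
contact_force: [0.6, -0.1, -0.2]
grip_width: 0.0323
```

```bash
python3 - <<'E'
from h import *
s=env.state(); print(s['tcp_pos'],s['ee_rot'])
plan(.5238,-.2642,.1,.187); plan(.5238,-.2642,.052,.187)
E
```

```text
[ 0.51155631 -0.26832446  0.17694875] [3.14153982e+00 4.40555965e-05 1.87310170e-01]
2 rows
[0.64, -0.09, 3.85, 0.01]
4 rows
[0.32, -0.04, 3.12, 0.0]
```

{"method": "apply_moves", "body": {"deltas": [[[0.35,0.6,-0.1,0,0,0,0],[0.35,0.65,-0.1,0,0,0,0],[0.35,0,0,1.7,0,0,0],[0.35,0,0,0,0,0,0],[0.35,0,0,0,0,0,0]]]}}

```text
time_s: 12.57
tcp_pos: [0.5234, -0.2636, 0.1594]
ee_rot: [-3.141, 0.001, 0.188]
contact_force: [-0.4, -0.8, -0.1]
grip_width: 0.0302
```

{"method": "apply_moves", "body": {"deltas": [[[0.35,0,0,2.5,0,0,0],[0.35,0,0,2.5,0,0,0],[0.35,0,0,2.9,0,0,0],[0.35,0,0,2.9,0,0,0],[0.35,0,0,0,0,0,0]]]}}

```text
time_s: 12.98
tcp_pos: [0.5212, -0.2626, 0.0478]
ee_rot: [-3.137, 0.005, 0.187]
contact_force: [-1.2, 0.4, -1.0]
grip_width: 0.0299
```

{"method": "apply_moves", "body": {"deltas": [[[0.35,0,0,0,0,0,0],[0.6,0,0,0,0,0,0],[1,0,0,0,0,0,0],[1,0,0,0,0,0,0],[1,0,0,0,0,0,0]]], "squeeze": 45}}

```text
time_s: 13.4
tcp_pos: [0.524, -0.2644, 0.0532]
ee_rot: [3.14, -0.001, 0.187]
contact_force: [-1.5, -0.5, 1.5]
grip_width: 0.0083
```

{"method": "apply_moves", "body": {"deltas": [[[1,0,0,0,0,0,0],[1,0,0,0,0,0,0],[1,0,0,0,0,0,0],[1,0,0,0,0,0,0],[1,0,0,0,0,0,0]]]}}

```text
time_s: 13.82
tcp_pos: [0.5238, -0.2644, 0.053]
ee_rot: [3.141, -0.001, 0.187]
contact_force: [-2.8, -0.0, 6.5]
grip_width: 0.0079
```

{"method": "apply_moves", "body": {"deltas": [[[1,-0.3,0,-0.1,0,0,0],[1,-0.8,0,0,0,0,0],[1,-1.0,0,0,0,0,0],[1,-1.0,0,0,0,0,0],[1,-1.0,0,0,0,0,0]]]}}

```text
time_s: 14.23
tcp_pos: [0.4822, -0.272, 0.0531]
ee_rot: [3.141, -0.0, 0.187]
contact_force: [2.1, 0.8, 0.5]
grip_width: 0.008
```

{"method": "apply_moves", "body": {"deltas": [[[1,-1.2,0,0,0,0,0],[1,-1.2,0,0,0,0,0],[1,-1.2,0,0,0,0,0],[1,-1.2,0,0,0,0,0],[1,-1.2,0,0,0,0,0]]]}}

```text
time_s: 14.65
tcp_pos: [0.4229, -0.2831, 0.0529]
ee_rot: [3.142, 0.0, 0.187]
contact_force: [1.1, 0.5, -0.2]
grip_width: 0.0077
```

{"method": "apply_moves", "body": {"deltas": [[[1,-1.2,0,0,0,0,0],[1,-1.0,0,0,0,0,0],[1,-0.9,0,0,0,0,0],[1,-0.5,0,0,0,0,0],[1,0,0,0,0,0,0]]]}}

```text
time_s: 15.07
tcp_pos: [0.3876, -0.2895, 0.0527]
ee_rot: [-3.141, 0.001, 0.187]
contact_force: [0.1, -0.1, -1.8]
grip_width: 0.0077
```

{"method": "apply_moves", "body": {"deltas": [[[1,0,0,-1.0,0,0,0],[1,0,0,-2.0,0,0,0],[1,0,0,-2.5,0,0,0],[1,0,0,-2.5,0,0,0],[1,0,0,-2.5,0,0,0]]]}}

```text
time_s: 15.48
tcp_pos: [0.3891, -0.2893, 0.1598]
ee_rot: [3.141, -0.0, 0.188]
contact_force: [0.2, 0.0, -2.3]
grip_width: 0.0078
```

{"method": "apply_moves", "body": {"deltas": [[[1,0,0,-1.5,0,0,0],[1,0,0,-0.8,0,0,0],[1,0,0,-0.4,0,0,0],[1,0,0,0,0,0,0],[1,0,0,0,0,0,0]]]}}

```text
time_s: 15.9
tcp_pos: [0.3886, -0.2892, 0.1842]
ee_rot: [-3.141, 0.001, 0.187]
contact_force: [0.1, 0.8, -2.0]
grip_width: 0.0075
```

```bash
python3 - <<'E'
from h import *
s=env.state(); print(s['tcp_pos'],s['ee_rot'],s['contact_force'],s['moment'])
m,p,d=grab('side'); save('s4.png',p[150:450,150:550])
w=cloud(m,d); np.save('s4.npy',w)
w=np.load('top0.npy'); t=np.load('s4.npy')
# bin: top plane slices from top camera (edges by y slice / x slice)
a=w[100:230,190:295].reshape(-1,3); b=a[(a[:,2]>.2)&(a[:,2]<.222)]
for y in np.arange(.13,.32,.03):
    c=b[abs(b[:,1]-y)<.012]; print('y%.2f'%y,np.percentile(c[:,0],[1,99]).round(4))
for x in np.arange(.7,.86,.03):
    c=b[abs(b[:,0]-x)<.01]; print('x%.2f'%x,np.percentile(c[:,1],[1,99]).round(4))
# slope plane
c=a[(a[:,2]>.14)&(a[:,2]<.2)&(abs(a[:,1]-.215)<.06)&(a[:,0]<.72)]
A=np.c_[c[:,:2],np.ones(len(c))]
for _ in range(3):
    k=np.linalg.lstsq(A,c[:,2],rcond=None)[0]; r=np.abs(A@k-c[:,2]); A,c=A[r<.006],c[r<.006]
print('slope',k,len(c),'yaw',np.arctan2(k[1],k[0]))
E
```

```text
[ 0.38862472 -0.28920687  0.18419916] [-3.14063485e+00  8.21555859e-04  1.87495635e-01] [ 0.08124288  0.76848096 -1.95561729] [-0.08122184  0.17804813 -0.0037645 ]
y0.13 [0.6923 0.8651]
y0.16 [0.6887 0.8649]
y0.19 [0.6872 0.8644]
y0.22 [0.6855 0.8621]
y0.25 [0.6845 0.8609]
y0.28 [0.6843 0.8588]
y0.31 [0.685  0.8587]
x0.70 [0.118  0.3133]
x0.73 [0.1188 0.3162]
x0.76 [0.1189 0.3171]
x0.79 [0.122  0.3192]
x0.82 [0.1225 0.3198]
x0.85 [0.1234 0.3217]
slope [ 0.76157318  0.03366099 -0.33246716] 1230 yaw 0.04417053149299332
```

View pics/s4.png

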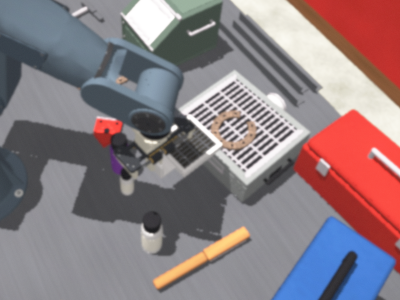

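```bash
python3 - <<'E'
from h import *
plan(.395,.2004,.184,.043,n=17)
t=np.load('s4.npy').reshape(-1,3)
a=t[(abs(t[:,0]-.495)<.06)&(abs(t[:,1]+.268)<.06)&(t[:,2]>.19)&(t[:,2]<.235)]
A=np.c_[a[:,:2],np.ones(len(a))]
for _ in range(4):
    k=np.linalg.lstsq(A,a[:,2],rcond=None)[0]; r=abs(A@k-a[:,2]); A,a=A[r<.006],a[r<.006]
print('mesh plane',k,len(a),a.mean(0))
E
```

```text
17 rows
[[0.57, -2.82, -0.0, 0.49], [0.55, -2.83, -0.0, 0.49], [0.53, -2.83, -0.0, 0.49], [0.5, -2.84, -0.0, 0.49], [0.48, -2.84, -0.0, 0.49], [0.45, -2.84, -0.0, 0.49], [0.43, -2.85, -0.0, 0.49], [0.41, -2.85, -0.0, 0.49], [0.38, -2.85, -0.0, 0.49], [0.36, -2.86, -0.0, 0.49], [0.33, -2.86, -0.0, 0.49], [0.31, -2.86, -0.0, 0.49], [0.28, -2.87, -0.0, 0.49], [0.26, -2.87, -0.0, 0.49], [0.24, -2.87, -0.0, 0.49], [0.21, -2.87, -0.0, 0.49], [0.19, -2.87, -0.0, 0.49]]
mesh plane [0.0025454  0.00733457 0.21374324] 1158 [ 0.50026592 -0.28304059  0.21294064]
```

{"method": "apply_moves", "body": {"deltas": [[[1,0.3,-1.5,0,0,0,0.5],[1,0.5,-2.5,0,0,0,0.5],[1,0.6,-3.0,0,0,0,0.5],[1,0.5,-3.0,0,0,0,0.5],[1,0.5,-3.0,0,0,0,0.5]]]}}

```text
time_s: 16.37
tcp_pos: [0.3901, -0.1559, 0.184]
ee_rot: [-3.14, 0.002, 0.143]
contact_force: [0.7, 0.7, -2.3]
grip_width: 0.0076
```

{"method": "apply_moves", "body": {"deltas": [[[1,0.5,-3.0,0,0,0,0.5],[1,0.5,-3.0,0,0,0,0.5],[1,0.4,-3.0,0,0,0,0.5],[1,0.4,-3.0,0,0,0,0.5],[1,0.4,-3.0,0,0,0,0.5]]]}}

```text
time_s: 16.78
tcp_pos: [0.393, -0.0043, 0.1842]
ee_rot: [-3.141, 0.002, 0.099]
contact_force: [1.3, -0.6, -1.5]
grip_width: 0.0076
```

{"method": "apply_moves", "body": {"deltas": [[[1,0.3,-3.0,0,0,0,0.5],[1,0.3,-3.0,0,0,0,0.5],[1,0.3,-3.0,0,0,0,0.5],[1,0.3,-3.0,0,0,0,0.5],[1,0.2,-3.0,0,0,0,0.5]]]}}

```text
time_s: 17.2
tcp_pos: [0.3946, 0.1464, 0.1841]
ee_rot: [3.141, 0.002, 0.056]
contact_force: [0.3, -0.8, -1.6]
grip_width: 0.0078
```

{"method": "apply_moves", "body": {"deltas": [[[1,0.2,-2.5,0,0,0,0.5],[1,0.1,-1.7,0,0,0,0.25],[1,0,-0.8,0,0,0,0],[1,0,0,0,0,0,0],[1,0,0,0,0,0,0]]]}}

```text
time_s: 17.62
tcp_pos: [0.3954, 0.1945, 0.1844]
ee_rot: [3.141, 0.001, 0.044]
contact_force: [1.4, -0.9, -1.3]
grip_width: 0.0078
```

```bash
python3 - <<'E'
from h import *
s=env.state(); print(s['tcp_pos'],s['ee_rot'],s['grip_width'])
plan(.395,.2004,.133,.043,n=4)
E
```

```text
[0.39543115 0.194494   0.18435898] [3.14098106e+00 1.28373904e-03 4.40107819e-02] 0.00775932380913998
4 rows
[-0.0, -0.15, 1.28, 0.01]
```

{"method": "apply_moves", "body": {"deltas": [[[1,0,-0.3,1.0,0,0,0],[1,0,-0.3,1.5,0,0,0],[1,0,0,1.5,0,0,0],[1,0,0,1.1,0,0,0],[1,0,0,0,0,0,0]]]}}

```text
time_s: 18.03
tcp_pos: [0.3942, 0.1996, 0.1315]
ee_rot: [3.14, 0.004, 0.042]
contact_force: [0.1, -0.0, -2.0]
grip_width: 0.0079
```

{"method": "apply_moves", "body": {"deltas": [[[1,0,0,0,0,0,0]]]}}

```text
time_s: 18.12
tcp_pos: [0.3953, 0.2002, 0.1334]
ee_rot: [3.141, 0.001, 0.042]
contact_force: [0.1, -0.1, -2.4]
grip_width: 0.0079
```

```bash
python3 - <<'E'
from h import *
s=env.state(); print(s['tcp_pos'],s['ee_rot'],s['grip_width'],s['contact_force'])
plan(.6631,.212,.133,.043,n=20)
m,p,d=grab('side'); save('s5.png',cv2.resize(p[60:300,180:430],None,fx=2.4,fy=2.4))
m,p,d=grab('wrist'); W=cloud(m,d); save('wr5.png',p); np.save('wr5.npy',W)
a=W.reshape(-1,3); h=a[(a[:,2]>.155)&(a[:,2]<.176)&(a[:,0]>.42)&(a[:,0]<.592)&(abs(a[:,1]-.2)<.08)]
r=cv2.minAreaRect((h[:,:2]*1000).astype(np.float32)); print(len(h),r,np.percentile(h[:,2],[5,50,95]))
E
```

```text
[0.39526002 0.20019892 0.13339218] [3.14103499e+00 1.39976852e-03 4.22728367e-02] 0.007948352130528396 [ 0.07307941 -0.06727792 -2.44079907]
20 rows
[1.34, -0.0, 0.0, -0.0]
46923 ((490.50262451171875, 212.390625), (142.30731201171875, 105.07474517822266), 2.3704259395599365) [0.15847299 0.16047289 0.16693731]
```

View pics/wr5.png

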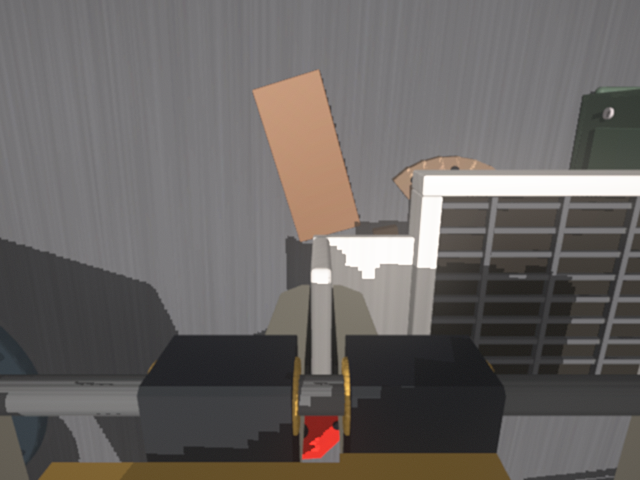

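{"method": "apply_moves", "body": {"deltas": [[[1,1.0,0,0,0,0,0],[1,1.4,0,0,0,0,0],[1,1.4,0,0,0,0,0],[1,1.4,0,0,0,0,0],[1,1.4,0,0,0,0,0]]]}}

```text
time_s: 18.63
tcp_pos: [0.4631, 0.2038, 0.1345]
ee_rot: [-3.141, -0.001, 0.043]
contact_force: [-1.3, 0.2, -1.8]
grip_width: 0.0077
```

{"method": "apply_moves", "body": {"deltas": [[[1,1.4,0,0,0,0,0],[1,1.4,0,0,0,0,0],[1,1.4,0,0,0,0,0],[1,1.4,0,0,0,0,0],[1,1.4,0,0,0,0,0]]]}}

```text
time_s: 19.05
tcp_pos: [0.5324, 0.2067, 0.1341]
ee_rot: [3.141, 0.0, 0.043]
contact_force: [-3.6, -0.6, -3.3]
grip_width: 0.0078
```

{"method": "apply_moves", "body": {"deltas": [[[1,1.4,0,0,0,0,0],[1,1.4,0,0,0,0,0],[1,1.4,0,0,0,0,0],[1,1.4,0,0,0,0,0],[1,1.2,0,0,0,0,0]]]}}

```text
time_s: 19.47
tcp_pos: [0.6002, 0.2095, 0.1338]
ee_rot: [3.141, 0.001, 0.043]
contact_force: [-2.4, 0.4, -2.4]
grip_width: 0.0077
```

{"method": "apply_moves", "body": {"deltas": [[[1,1.2,0,0,0,0,0],[1,1.2,0,0,0,0,0],[1,1.0,0,0,0,0,0],[1,0.8,0,0,0,0,0],[1,0,0,0,0,0,0]]]}}

```text
time_s: 19.88
tcp_pos: [0.6426, 0.2113, 0.1336]
ee_rot: [3.142, -0.0, 0.043]
contact_force: [-0.3, 0.2, -3.9]
grip_width: 0.0078
```

{"method": "apply_moves", "body": {"deltas": [[[1,0.6,0,0,0,0,0],[1,0.6,0,0,0,0,0],[1,0.3,0,0,0,0,0],[1,0,0,0,0,0,0],[1,0,0,0,0,0,0]]]}}

```text
time_s: 20.3
tcp_pos: [0.6565, 0.2123, 0.1339]
ee_rot: [3.142, -0.0, 0.043]
contact_force: [2.0, -0.1, -4.2]
grip_width: 0.0076
```

```bash
python3 - <<'E'
from h import *
s=env.state(); print(s['tcp_pos'],s['contact_force'])
m,p,d=grab('side'); save('s6.png',cv2.resize(p[60:280,200:420],None,fx=2.7,fy=2.7,interpolation=3))
E
```

```text
[0.65645937 0.21226337 0.13387592] [ 2.01589188 -0.07675383 -4.18792164]
```

View pics/s6.png

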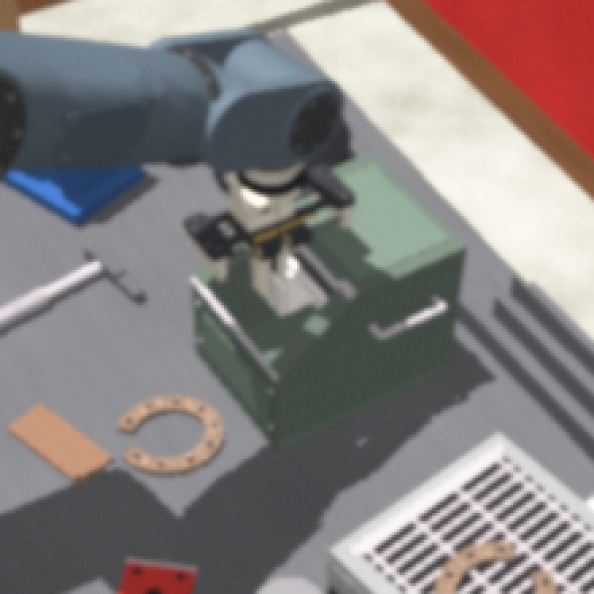

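{"method": "apply_moves", "body": {"deltas": [[[0.45,0,0,0,0,0,0],[0.45,0,0,0,0,0,0],[0.45,0,0,0,0,0,0],[0.45,0,0,0,0,0,0],[0.45,0,0,0,0,0,0]]]}}

```text
time_s: 20.77
tcp_pos: [0.6562, 0.2123, 0.134]
ee_rot: [3.142, -0.0, 0.043]
contact_force: [-0.9, 1.2, -1.9]
grip_width: 0.0255
```

{"method": "apply_moves", "body": {"deltas": [[[0.45,0,0,0,0,0,0],[0.45,0,0,0,0,0,0],[0.45,0,0,0,0,0,0],[0.45,0,0,0,0,0,0],[0.45,0,0,0,0,0,0]]]}}

```text
time_s: 21.18
tcp_pos: [0.6563, 0.2123, 0.1339]
ee_rot: [3.142, -0.0, 0.043]
contact_force: [-0.9, 0.6, -2.7]
grip_width: 0.0258
```

```bash
python3 - <<'E'
from h import *
s=env.state(); print(s['tcp_pos'],s['contact_force'])
m,p,d=grab('side'); w=cloud(m,d); a=w[60:280,200:420]; save('s7.png',cv2.resize(p[60:280,200:420],None,fx=2.7,fy=2.7,interpolation=3))
E
```

```text
[0.6563205  0.21225496 0.1339149 ] [-0.86285526  0.62037068 -2.67147471]
```

View pics/s7.png

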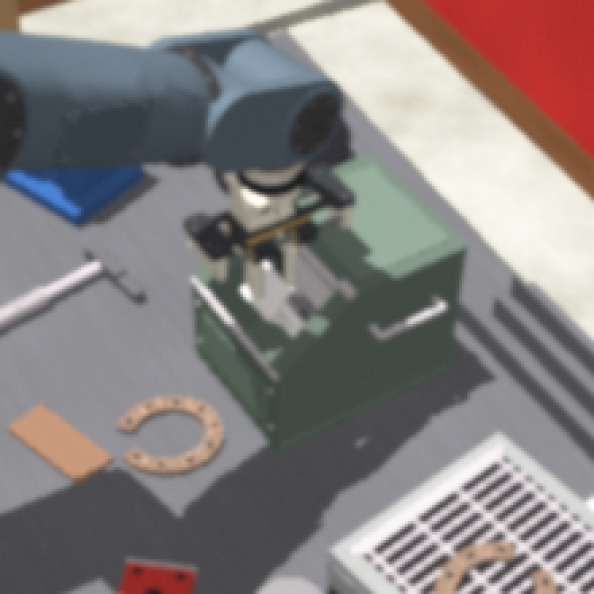

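{"method": "apply_moves", "body": {"deltas": [[[0.2,-0.3,0,0,0,0,0],[0.0,-0.4,0,0,0,0,0],[-0.2,-0.5,0,0,0,0,0],[-0.2,-0.4,0,0,0,0,0],[-0.2,0,0,0,0,0,0]]]}}

```text
time_s: 21.65
tcp_pos: [0.6396, 0.2117, 0.1342]
ee_rot: [-3.142, -0.0, 0.044]
contact_force: [-0.3, 0.2, 0.2]
grip_width: 0.0535
```

{"method": "apply_moves", "body": {"deltas": [[[-0.2,0,0,0,0,0,0],[-0.2,0,0,0,0,0,0],[-0.2,0,0,0,0,0,0],[-0.2,0,0,0,0,0,0]]]}}

```text
time_s: 21.98
tcp_pos: [0.6404, 0.2116, 0.1338]
ee_rot: [3.141, -0.0, 0.043]
contact_force: [0.4, -0.2, -0.2]
grip_width: 0.0552
```

```bash
python3 - <<'E'
from h import *
s=env.state(); print(s['tcp_pos'],s['contact_force'])
m,p,d=grab('side'); w=cloud(m,d); np.save('s8.npy',w); save('s8.png',cv2.resize(p[110:220,250:370],None,fx=4.5,fy=4.5,interpolation=3))
E
```

```text
[0.64042534 0.21155243 0.13384739] [ 0.40364848 -0.19234115 -0.15421862]
```

View pics/s8.png

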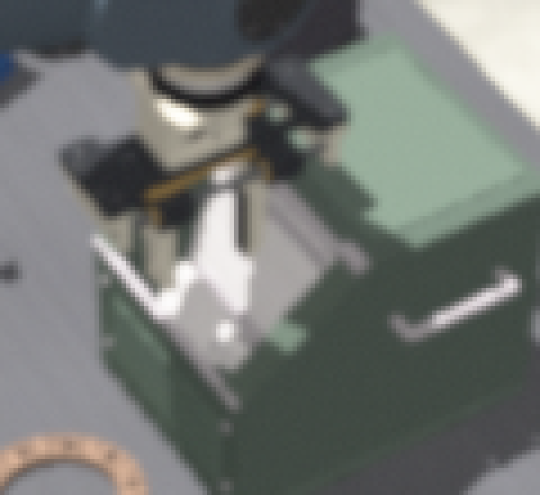

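{"method": "apply_moves", "body": {"deltas": [[[-0.2,0,0,-0.8,0,0,0],[-0.2,0,0,-1.0,0,0,0],[-0.2,0,0,-1.0,0,0,0],[-0.2,0,0,-1.5,0,0,0],[-0.2,0,0,-2.0,0,0,0]]]}}

```text
time_s: 22.45
tcp_pos: [0.64, 0.2115, 0.1978]
ee_rot: [3.141, 0.001, 0.043]
contact_force: [-0.0, 0.2, -0.3]
grip_width: 0.0559
```

{"method": "apply_moves", "body": {"deltas": [[[-0.2,-2.0,0,-3.0,0,0,0],[-0.2,-4.0,0,-2.0,0,0,0],[-0.2,-4.0,0,0,0,0,0],[-0.2,-4.0,0,0,0,0,0],[-0.2,-4.0,0,0,0,0,0]]]}}

```text
time_s: 22.87
tcp_pos: [0.4616, 0.2038, 0.2468]
ee_rot: [-3.141, -0.002, 0.043]
contact_force: [0.7, -0.1, 0.4]
grip_width: 0.0558
```

{"method": "apply_moves", "body": {"deltas": [[[-0.2,-4.0,-2,0,0,0,0],[-0.2,-4.0,-4,0,0,0,0],[-0.2,0,-4,0,0,0,0],[-0.2,0,-4,0,0,0,0],[-0.2,0,0,0,0,0,0]]]}}

```text
time_s: 23.28
tcp_pos: [0.3902, 0.334, 0.247]
ee_rot: [-3.139, -0.002, 0.047]
contact_force: [-0.6, -0.2, -1.1]
grip_width: 0.0558
```

```bash
python3 - <<'E'
from h import *
s=env.state(); print(s['tcp_pos'],s['contact_force'])
m,p,d=grab('top'); w=cloud(m,d); save('t9.png',p); w0=np.load('top0.npy'); p0=cv2.imread('pics/top0.png')[...,::-1]
# slope residuals in mouth
x0=np.array([.733,.215]); c,sn=np.cos(.043),np.sin(.043)
q=w-[*x0,0]; X=q[...,0]*c+q[...,1]*sn; Y=-q[...,0]*sn+q[...,1]*c; Z=w[...,2]
M=(X>-.14)&(X<-.02)&(abs(Y)<.085)&(Z>0); r=Z-(.134+(X+.13)*.76)
for xa in np.arange(-.125,-.02,.02):
    print(round(xa,3),[np.median(r[M&(abs(X-xa)<.01)&(abs(Y-ya)<.015)]).round(4) if (M&(abs(X-xa)<.01)&(abs(Y-ya)<.015)).any() else None for ya in (-.06,-.03,0,.03,.06)])
# same at start
q=w0-[*x0,0]; X=q[...,0]*c+q[...,1]*sn; Y=-q[...,0]*sn+q[...,1]*c; Z=w0[...,2]; M=(X>-.13)&(X<-.03)&(abs(Y)<.07)&(Z>0); r=Z-(.134+(X+.13)*.76); print('before',np.median(r[M]),np.percentile(r[M],[2,98]))
dz=np.abs(w[...,2]-w0[...,2])>.02; dz=cv2.morphologyEx(dz.astype(np.uint8),cv2.MORPH_OPEN,np.ones((5,5)))
n,l,st,ce=cv2.connectedComponentsWithStats(dz); print([(st[i].tolist()) for i in range(1,n)])
dc=(np.abs(p.astype(int)-p0).sum(-1)>120).astype(np.uint8); dc=cv2.morphologyEx(dc,cv2.MORPH_OPEN,np.ones((3,3)));n,l,st,ce=cv2.connectedComponentsWithStats(dc); print('col',[(st[i].tolist()) for i in range(1,n)])
E
```

```text
[0.39024947 0.33402174 0.24703679] [-0.57846603 -0.24626004 -1.07367323]
-0.125 [np.float64(-0.0471), np.float64(-0.0382), np.float64(-0.034), np.float64(-0.0409), np.float64(-0.0423)]
-0.105 [np.float64(-0.008), np.float64(-0.0107), np.float64(-0.0098), np.float64(-0.0102), None]
-0.085 [np.float64(-0.0861), np.float64(-0.1497), np.float64(-0.0758), np.float64(-0.0764), np.float64(-0.1562)]
-0.065 [np.float64(-0.0745), np.float64(-0.072), np.float64(-0.0721), np.float64(-0.0726), np.float64(-0.0726)]
-0.045 [np.float64(-0.0302), np.float64(-0.0308), np.float64(-0.0289), np.float64(-0.0298), np.float64(-0.0293)]
-0.025 [np.float64(0.0019), np.float64(0.0005), np.float64(0.0009), np.float64(0.0013), np.float64(0.0039)]
before 0.0001641437422092995 [-0.11957788  0.01027678]
[[213, 176, 54, 34, 1326], [392, 225, 23, 19, 335], [21, 235, 293, 245, 33530], [389, 261, 24, 21, 366], [433, 298, 28, 19, 432], [299, 391, 30, 25, 516], [346, 421, 20, 32, 400]]
col [[251, 171, 12, 4, 48], [227, 172, 14, 4, 50], [213, 177, 21, 33, 324], [240, 191, 17, 3, 51], [228, 192, 5, 3, 15], [234, 192, 3, 3,
[... 209 characters left out ...]
69, 41, 48, 620], [166, 277, 9, 13, 90], [176, 287, 4, 5, 19], [437, 290, 24, 26, 378], [168, 295, 15, 15, 134], [141, 312, 13, 14, 123], [151, 314, 60, 40, 1341], [196, 316, 9, 9, 60], [133, 321, 14, 18, 159], [52, 338, 211, 142, 4965], [330, 360, 16, 10, 68], [33, 372, 51, 48, 568], [359, 380, 15, 28, 255], [161, 387, 11, 20, 82], [25, 389, 4, 5, 17], [316, 401, 6, 4, 19], [334, 401, 3, 4, 12], [302, 406, 25, 11, 170], [86, 409, 33, 29, 182], [139, 410, 4, 4, 14], [328, 415, 3, 4, 12], [274, 418, 3, 3, 9], [109, 423, 56, 57, 2230], [356, 423, 6, 8, 31], [342, 427, 8, 9, 43], [266, 429, 49, 51, 1272], [363, 436, 3, 3, 9], [88, 440, 5, 3, 15], [101, 467, 12, 10, 52], [182, 466, 41, 14, 346]]
```

```bash
cat >> h.py <<'E'
def binf(w):
    c,s=np.cos(.043),np.sin(.043); q=w-[.733,.215,0]
    return np.stack([q[...,0]*c+q[...,1]*s,-q[...,0]*s+q[...,1]*c,q[...,2]],-1)
def prof(w,ys=(-.06,-.04,-.015,0,.015,.04,.06)):
    b=(binf(w)*1000).reshape(-1,3); b=b[(b[:,0]>-145)&(b[:,0]<-15)&(b[:,2]>0)]
    for y in ys:
        c=b[abs(b[:,1]-y*1000)<4]; c=c[np.argsort(c[:,0])]
        print(round(y*1000),' '.join('%d,%d'%(i[0],i[2]) for i in c[::max(1,len(c)//45)]))
E
python3 - <<'E'
from h import *
for n in ('top','side'):
    m,p,d=grab(n); print(n); prof(cloud(m,d))
s=env.state(); plan(.585,.15,.247,.043)
E
```

```text
top
-60 -141,3 -138,1 -131,48 -131,30 -130,87 -130,56 -129,111 -129,81 -129,122 -128,132 -128,129 -125,132 -93,4 -88,7 -87,84 -85,88 -82,10 -81,85 -77,4 -76,14 -73,77 -71,94 -69,9 -67,89 -66,100 -64,103 -63,109 -62,107 -60,2 -59,131 -57,132 -56,130 -55,137 -52,139 -51,146 -50,152 -49,157 -47,153 -46,168 -43,170 -41,173 -39,175 -38,192 -37,217 -36,194 -35,200 -33,196 -33,221 -31,217 -27,213 -25,215 -19,214 -17,218
-40 -137,1 -132,8 -131,65 -131,49 -131,91 -130,46 -130,131 -130,117 -130,115 -129,41 -129,112 -128,93 -125,133 -92,0 -90,87 -86,86 -86,85 -85,12 -84,87 -82,92 -81,90 -79,95 -77,99 -74,96 -70,105 -68,97 -67,82 -64,108 -62,112 -60,114 -58,130 -57,135 -55,130 -52,141 -51,149 -51,157 -47,145 -46,161 -44,166 -44,164 -41,176 -41,194 -38,186 -38,195 -37,201 -35,203 -34,211 -33,195 -30,214 -27,215 -23,212 -22,209 -18,213 -15,212
-15 -140,5 -136,3 -131,41 -131,38 -130,53 -130,136 -130,49 -130,63 -129,119 -129,130 -128,99 -128,8 -126,133 -122,125 -118,123 -115,121 -113,127 -111,132 -109,133 -106,145 -104,149 -101,149 -99,155 -97,157 -80,100 -76,99 -72,93 -69,106 -68,102 -66,105 -64,10
[... 4507 characters left out ...]
123,104 -122,106 -121,135 -120,132 -65,106 -61,100 -60,13 -59,13 -58,118 -54,125 -54,128 -53,131 -50,8 -49,10 -48,146 -47,157 -46,155 -44,157 -43,164 -41,160 -40,167 -38,174 -37,177 -36,183 -35,178 -33,213 -33,182 -31,214 -30,215 -29,202 -25,216 -16,214
60 -141,1 -129,4 -129,87 -129,62 -128,90 -127,43 -127,47 -126,16 -126,31 -126,100 -125,65 -125,129 -125,123 -124,22 -124,97 -123,57 -123,116 -123,9 -122,129 -119,133 -63,113 -61,111 -59,112 -57,119 -55,124 -54,118 -52,119 -51,145 -50,129 -48,130 -47,142 -45,157 -44,159 -43,145 -43,154 -40,167 -40,179 -39,169 -38,176 -36,182 -35,197 -35,218 -35,188 -34,187 -33,207 -31,199 -29,205 -28,215 -25,215 -19,218 -16,214
7 rows
[2.66, 2.68, -0.01, 0.01]
```

{"method": "apply_moves", "body": {"deltas": [[[1,3.2,2.2,0.3,0,0,0],[1,3.2,2.2,0.3,0,0,0],[1,3.2,2.2,0.3,0,0,0],[1,3.2,2.2,0.3,0,0,0],[1,3.2,2.2,0.3,0,0,0]]], "squeeze": 30}}

```text
time_s: 23.85
tcp_pos: [0.5572, 0.2232, 0.2311]
ee_rot: [3.142, -0.001, 0.042]
contact_force: [0.3, 0.8, 0.2]
grip_width: 0.0267
```

{"method": "apply_moves", "body": {"deltas": [[[1,3.2,2.2,0.3,0,0,0],[1,0,0,0,0,6.2,0],[1,0,0,0,0,6.2,0],[1,0,0,0,0,6.2,0],[1,0,0,0,0,6.2,0]]]}}

```text
time_s: 24.27
tcp_pos: [0.589, 0.2038, 0.2286]
ee_rot: [-3.141, -0.439, 0.041]
contact_force: [0.6, -0.0, -0.1]
grip_width: 0.0004
```

{"method": "apply_moves", "body": {"deltas": [[[1,0,0,0,0,6.2,0],[1,0,0,0,0,6.0,0],[1,0,0,0,0,0,0],[1,0,0,0,0,0,0],[1,0,0,0,0,0,0]]]}}

```text
time_s: 24.68
tcp_pos: [0.5895, 0.2048, 0.2287]
ee_rot: [3.142, -0.645, 0.042]
contact_force: [0.1, 0.2, 1.3]
grip_width: 0.0006
```

```bash
python3 - <<'E'
from h import *
s=env.state(); T=R.from_euler('xyz',s['ee_rot']).as_matrix(); p=s['tcp_pos']; print(p,s['ee_rot'],s['grip_width'])
print('tool z',T[:,2]); tip=p-.034*T[:,2]; print('tip bin',binf(tip))
tg=np.array([.6151,.2099,.189])+.034*T[:,2]; print('delta tool cm',(T.T@(tg-p)*100).round(2))
m,q,d=grab('wrist'); w=cloud(m,d); prof(w,(-.06,-.03,0,.03,.06))
E
```

```text
[0.58951565 0.20476433 0.22873821] [ 3.14150524 -0.6446119   0.04197919] 0.0005567291727113816
tool z [ 0.60036254  0.02513005 -0.79933303]
tip bin [-0.1642219  -0.00403446  0.25591553]
delta tool cm [-0.33 -0.41  8.13]
-60 -144,0 -128,90 -128,70 -128,64 -128,129 -128,88 -127,27 -127,78 -126,132 -126,20 -126,100 -126,15 -125,11 -125,96 -123,133 -81,88 -70,95 -64,94 -61,101 -59,110 -57,115 -56,122 -54,126 -53,132 -51,136 -50,139 -48,150 -47,150 -45,155 -44,158 -42,167 -41,169 -40,173 -38,177 -37,180 -37,190 -36,187 -35,193 -34,210 -33,214 -32,216 -31,201 -30,215 -29,204 -21,214
-30 -144,0 -130,0 -128,61 -128,89 -128,78 -128,46 -128,50 -127,64 -127,93 -126,119 -126,108 -126,95 -126,97 -125,122 -124,134 -113,125 -106,138 -100,145 -62,110 -59,112 -57,119 -55,123 -53,130 -52,133 -50,138 -49,147 -47,147 -46,150 -45,157 -43,165 -42,161 -41,168 -39,173 -38,175 -37,180 -36,191 -36,194 -35,196 -34,197 -33,213 -33,199 -31,198 -30,202 -29,215 -21,213 -16,213
0 -144,0 -128,75 -128,79 -128,68 -128,69 -128,92 -128,81 -127,132 -126,105 -126,13 -126,2 -126,97 -125,8 -116,124 -113,127 -111,131 -108,13
[... 266 characters left out ...]
8,86 -128,93 -128,62 -127,131 -126,114 -126,94 -126,14 -126,103 -123,133 -112,125 -108,111 -105,139 -102,144 -98,150 -94,147 -85,83 -81,90 -76,98 -66,104 -65,104 -61,109 -58,117 -56,120 -54,126 -52,133 -51,140 -49,143 -47,9 -46,152 -44,158 -42,164 -41,168 -39,174 -37,191 -37,191 -36,191 -35,211 -34,211 -32,214 -31,204 -30,215 -22,214 -15,214
60 -144,0 -129,66 -128,85 -128,44 -128,46 -128,133 -128,65 -127,133 -126,96 -126,13 -126,107 -126,5 -125,135 -85,85 -79,90 -72,96 -66,103 -64,76 -62,110 -59,111 -57,121 -55,125 -53,134 -51,137 -50,140 -48,147 -47,149 -46,156 -45,9 -43,161 -42,8 -40,174 -39,174 -38,190 -37,182 -36,191 -36,199 -35,7 -34,209 -33,215 -32,215 -31,202 -30,201 -25,8 -20,7 -16,8
```

{"method": "apply_moves", "body": {"deltas": [[[1,-0.15,-0.2,2.5,0,0,0],[1,-0.15,-0.2,3.0,0,0,0],[1,0,0,2.5,0,0,0],[1,0,0,0,0,0,0],[1,0,0,0,0,0,0]]]}}

```text
time_s: 25.15
tcp_pos: [0.6347, 0.2107, 0.1613]
ee_rot: [3.14, -0.644, 0.043]
contact_force: [-0.3, -0.5, -0.6]
grip_width: 0.0003
```

{"method": "apply_moves", "body": {"deltas": [[[1,0,0,0.8,0,0,0],[1,0,0,0.8,0,0,0],[1,0,0,0.8,0,0,0],[1,0,0,0.8,0,0,0],[1,0,0,0.8,0,0,0]]]}}

```text
time_s: 25.57
tcp_pos: [0.6586, 0.2125, 0.1296]
ee_rot: [-3.142, -0.646, 0.043]
contact_force: [0.0, -0.8, 0.4]
grip_width: 0.0005
```

{"method": "apply_moves", "body": {"deltas": [[[1,0,0,0.8,0,0,0],[1,0,0,0.8,0,0,0],[1,0,0,0.8,0,0,0],[1,0,0,0,0,0,0]]]}}

```text
time_s: 25.9
tcp_pos: [0.6729, 0.2129, 0.1092]
ee_rot: [3.141, -0.644, 0.043]
contact_force: [-0.7, 0.7, 0.1]
grip_width: 0.0005
```

```bash
python3 - <<'E'
from h import *
s=env.state(); T=R.from_euler('xyz',s['ee_rot']).as_matrix(); print(binf(s['tcp_pos']-.034*T[:,2]),s['contact_force'])
m,q,d=grab('wrist'); w=cloud(m,d); prof(w,(-.06,-.025,.025,.06))
E
```

```text
[-0.08058717  0.00046662  0.13634857] [-0.67385719  0.70329516  0.10711617]
-60 -144,0 -141,0 -135,2 -131,0 -128,34 -128,35 -128,40 -127,0 -126,7 -126,4 -73,27 -69,28 -64,29 -57,29 -38,200 -38,200 -37,200 -35,200 -34,201 -34,212 -34,203 -33,212 -33,209 -33,201 -33,209 -33,200 -33,204 -33,202 -33,212 -33,204 -32,203 -32,210 -32,209 -32,204 -32,215 -32,214 -31,203 -31,215 -31,204 -31,205 -31,215 -30,206 -30,216 -29,215 -20,214 -18,213 -16,213
-25 -144,0 -142,0 -140,0 -137,0 -134,1 -131,0 -128,0 -128,81 -128,65 -128,48 -128,73 -128,78 -128,61 -128,49 -128,42 -128,63 -128,81 -128,84 -128,59 -128,58 -128,39 -128,29 -128,42 -128,86 -128,58 -127,39 -126,6 -126,14 -126,15 -96,106 -79,136 -78,135 -73,23 -73,29 -73,29 -72,30 -71,30 -69,30 -68,29 -67,29 -65,29 -61,23 -60,22 -58,24 -57,25 -55,23 -53,22
25 -144,220 -143,225 -142,224 -141,230 -140,229 -139,227 -138,232 -137,234 -136,228 -135,229 -134,237 -133,231 -132,235 -131,235 -130,234 -129,240 -128,85 -128,32 -127,0 -127,94 -126,105 -126,108 -125,237 -124,134 -123,240 -115,238 -109,241 -103,246 -97,251 -94,112 -92,121 -85,125 -79,134 -73,25 -69,29 -65,156 -60,163 -56,25 -52,175 -47,182 -43,194 -41,190 -37,201 -33,213 -32,207 -16,213
60 -144,0 -128,79 -128,89 -128,95 -128,132 -127,133 -126,16 -126,13 -126,120 -122,133 -95,110 -93,119 -90,124 -86,124 -83,128 -80,133 -77,137 -75,141 -73,143 -71,147 -68,150 -66,153 -64,8 -63,160 -61,28 -59,166 -57,29 -55,167 -53,173 -51,174 -49,178 -48,180 -46,184 -44,188 -43,195 -42,195 -41,197 -39,200 -37,200 -34,209 -34,201 -33,201 -32,215 -32,216 -30,215 -16,213
```

{"method": "apply_moves", "body": {"deltas": [[[1,0,0,-1.0,0,0,0],[1,0,0,-2.0,0,0,0],[1,0,0,-3.0,0,0,0],[1,0,0,-3.0,0,0,0],[1,0,0,-3.0,0,0,0]]]}}

```text
time_s: 26.37
tcp_pos: [0.5989, 0.21, 0.2082]
ee_rot: [-3.141, -0.646, 0.043]
contact_force: [-0.1, -0.2, 0.3]
grip_width: 0.0006
```

{"method": "apply_moves", "body": {"deltas": [[[1,0,0,-3.0,0,0,0],[1,0,0,-3.0,0,-6.2,0],[1,-2.5,0,-2.0,0,-6.2,0],[1,-3,0,0,0,-6.2,0],[1,-3,0,0,0,-6.2,0]]]}}

```text
time_s: 26.78
tcp_pos: [0.4763, 0.2052, 0.2379]
ee_rot: [-3.139, -0.216, 0.044]
contact_force: [-0.1, 0.2, -0.7]
grip_width: 0.0006
```

{"method": "apply_moves", "body": {"deltas": [[[-1,-3,-1,0,0,-6.2,0],[-1,-3,-3,0,0,-6.0,0],[-1,-2,-3,0,0,0,0],[-1,0,-3,0,0,0,0],[-1,0,0,0,0,0,0]]]}}

```text
time_s: 27.2
tcp_pos: [0.3938, 0.3042, 0.2266]
ee_rot: [-3.14, -0.005, 0.046]
contact_force: [-0.3, -0.2, 1.5]
grip_width: 0.0293
```

```bash
python3 - <<'E'
from h import *
s=env.state(); print(s['tcp_pos'],s['ee_rot'],s['contact_force'],s['time_s'])
m,p,d=grab('top'); w=cloud(m,d); prof(w,(-.06,0,.06))
w0=np.load('top0.npy'); 
def mid(w,b,zl,zh):
    u0,u1,v0,v1=b; a=w[v0:v1,u0:u1].reshape(-1,3); a=a[(a[:,2]>zl)&(a[:,2]<zh)]; return np.median(a,0).round(4) if len(a) else None
for n,b,zl,zh in (('small',(378,396,288,308),.07,.12),('purple',(350,375,280,305),.13,.17),('jar',(345,378,237,270),.07,.09),('shoe_b',(378,420,170,214),.116,.125)): print(n,mid(w0,b,zl,zh),mid(w,b,zl,zh))
print('can',mid(w,(425,470,290,330),.145,.165))
p0=cv2.imread('pics/top0.png')[...,::-1]
for n,b in dict(shoe_a=(228,275,226,272),plate=(208,260,272,306),magnet=(298,338,268,306),hammer=(138,182,220,306),brush=(462,485,228,326),shoe_b=(378,420,168,216)).items():
    u0,u1,v0,v1=b; r=[]
    for im in (p0,p): r.append(np.float32(cv2.cvtColor(im[v0:v1,u0:u1],cv2.COLOR_RGB2GRAY)))
    print(n,cv2.phaseCorrelate(r[0],r[1]),abs(r[0]-r[1]).mean().round(1))
E
```

```text
[0.3938093  0.30415619 0.22655488] [-3.13960952 -0.00531503  0.04587127] [-0.25379018 -0.23084895  1.50196219] 27.2
-60 -138,1 -132,64 -131,32 -131,46 -131,74 -130,58 -129,7 -129,121 -128,91 -127,128 -125,131 -122,146 -120,147 -117,146 -114,146 -111,136 -110,155 -106,152 -104,155 -101,153 -98,156 -95,165 -91,162 -89,167 -87,169 -83,165 -82,171 -80,176 -77,176 -76,173 -74,173 -71,175 -69,180 -67,181 -65,185 -62,183 -59,184 -58,189 -56,193 -53,183 -51,205 -50,193 -48,29 -46,198 -44,28 -42,203 -38,202 -37,206 -34,217 -33,205 -31,26 -29,29 -28,215 -23,208 -21,211 -18,219 -15,212
0 -142,1 -131,44 -131,88 -130,82 -129,18 -129,18 -129,92 -128,118 -128,130 -128,101 -125,128 -123,133 -120,145 -117,147 -114,147 -112,151 -109,150 -106,150 -105,145 -101,153 -100,160 -96,156 -94,159 -90,156 -89,161 -86,162 -83,164 -80,174 -77,173 -75,177 -72,187 -69,186 -66,186 -65,182 -62,184 -61,188 -58,189 -55,189 -52,198 -49,198 -47,200 -44,201 -43,206 -39,203 -36,204 -34,215 -33,220 -28,215 -25,214 -23,215 -20,214 -18,217
60 -142,1 -137,4 -133,0 -131,55 -131,68 -130,80 -130,94 -129,119 -129,118 -129,103 -127
[... 396 characters left out ...]
4  0.1019] [ 0.3456 -0.2053  0.1029]
purple [ 0.3628 -0.1344  0.1531] [ 0.3629 -0.1344  0.1525]
jar [ 0.4842 -0.1344  0.0784] [ 0.4843 -0.1331  0.079 ]
shoe_b [ 0.6568 -0.2528  0.1191] [ 0.6593 -0.2497  0.1192]
can [ 0.3298 -0.3793  0.1524]
shoe_a ((0.3312629118594721, -1.2885989720630313), 0.20052729381455314) 58.8
plate ((0.570667759942431, 2.7353149709164306), 0.15644126468234593) 35.4
magnet ((0.3535229409416196, -0.056412078401375965), 0.590126333348453) 20.0
hammer ((1.1546269083897016, 0.37442008985636477), 0.3450606715826341) 23.7
brush ((-0.016662651423224872, -0.005505173974896138), 0.9996718376874923) 0.4
shoe_b ((0.5014171138818284, -0.003969391539900613), 0.9996739234361384) 0.4
```

```bash
python3 -c "
from h import *
print(env.close_job())"
```

```text
the job is handed in; nothing more can be done
None
```

The cassette now lies flat inside the bin with the flap shut, and I handed the job in at about 27 s. I moved the white spray can first, upright, to about (0.33, -0.38). Then I drew the cassette out, carried it level (tilt under 0.01 rad measured after lifting) and pushed it through the flap.

**What went wrong on the way:**
- **First can grasp missed:** the fingers closed above the cap without moving the can. The reported TCP lay about 34 mm beyond the real fingertips. I allowed for this from then on.
- **Cassette jammed on release:** it hung on the fingers. When I opened them wider, it dropped tilted inside the bin and the flap caught on it. I reached in through the mouth with closed, tilted fingers, and it settled flat.

**Last checks:**
- **Flap:** the depth profile lies back on the slope, as at the start, so it is shut.
- **Cassette:** its frame top measured 29–30 mm above the table, which is right for lying flat on the bin floor. By the given dimensions, the handle sits just inside the front wall.
- **Spray can:** its cap top is at 152 mm, so it is standing upright.
- **Other things:** the jar, both other cans, the wire brush and horseshoe_b have not moved.
- **Not confirmed:** the image comparison for horseshoe_a, the plate, the magnet and the hammer was spoiled by the arm and its shadow. I never brought the arm down near them.

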